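# Line up the jar row with a straightedge behind the tray's retaining bar

## Task

Draw the locking pin out of its bore and park it hanging upright in the notch at the side of the tray, then swing the retaining bar all the way up. Lift any jars that stand on the table onto the tray, and with the straightedge in the gripper push all the jars together into one straight row, every jar touching the straightedge with its front at the painted line. Lay the straightedge back on its mat, lengthwise and right way up, and swing the bar fully down in front of the upright jars, leaving the pin parked and the tape roll and the carton where they are.

Things in the scene. Friction and masses are not known exactly. Their poses are not given: they have to be found in the camera images.
- tray: fixed stock tray, white deck 10 mm thick, from 160 mm in front of (-x) to 102 mm behind its origin, 225 mm to either side. Origin on the table under the middle of the row, x away from the robot, y along the row, z up; turned up to 0.15 rad. Jar centres belong on x = 0. Loading area: the open deck x = -120 to -30 mm. Pivot posts at x 58, y +/-173 mm, 68 mm above the table
- line (a point): middle of the far edge of the dark painted line (4 mm wide, along the tray's y), at tray x = -19 mm, on the deck, where the jars' fronts belong. Behind the row is a lip 22 mm high, its face at tray x = +23 mm; end lips as high have inner faces at y = +/-148 mm, x -26 to +26 mm
- bar (a joint): hinge of the retaining bar, a dark 10 mm bar along y on two 90 mm arms at tray y = +/-160 mm. 0 = fully down: the bar lies at tray x = -29 mm, 40 mm above the table, just in front of jars that are in line; grows as it swings up and back (to +x), stop at 2.15 rad. Stiff (0.25 N m), stays where left. The pin blocks it at the start; a jar in front of the line keeps it from closing
- bar_grip (a point): middle of the bar's side handle, a black round grip 12 mm thick and 50 mm long along the tray's y, outboard of the left (+y) arm; moves with the bar
- bar_hinge (a point): point on the bar's hinge axis (along the tray's y), level in y with the middle of the handle; 62 mm above the table. Lowered, the handle's middle is 87 mm in front of and 22 mm below it
- pin_grip (a point): steel locking pin, upright in the bore: shank 10 mm thick, 28 mm long; above it a round grip 22 mm thick, 66 mm long. This point is on the grip, 50 mm above its shoulder (the underside of the grip), 16 mm below the top, z up. The tail of the bar's right arm stands 2 mm in front (-x) of the grip, 8 mm wide, top 6 mm below this point. Draws straight up
- bore (a point): mouth of the pin's bore (11.5 mm wide) on top of a steel block 40 x 40 mm, 42 mm above the table
- notch (a point): parking notch at the tray's right: a slot 14 mm wide along the tray's x in a 6 mm thick steel bracket, mouth towards the robot. This point is mid-slot, level with the bracket's top, 50 mm above the table, 15 mm from the mouth, 12 mm from the slot's end; the pin hangs here upright by its shoulder. Let it down from above or slide it in from the mouth
- ruler_grip (a point): aluminium straightedge 270 mm (y) by 60 mm (x), 0.25 kg, base 5 mm thick. A blade 22 mm high along its +x side is the pushing face, 30 mm from this point. An upright grip rib 12 mm thick (x), 130 mm long (y), top 62 mm over the underside, stands on the middle. This point is the middle of the rib, 46 mm above the underside; z up
- mat: black rubber mat, fixed, 130 mm (x) by 330 mm (y) and 4 mm thick, the straightedge's place; origin at the centre of its underside. At the start the straightedge lies on it, along it
- tape: bystander: roll of packing tape, 90 mm across, 48 mm high; origin under its centre
- carton: bystander: cardboard carton 90 x 120 x 60 mm; origin under its centre
- jar1_mid (a point): a closed screw-lid jar, dark lid on a grey body, 38 mm across, 44 mm tall, about 0.12 kg, bottom-heavy; this point is its centre, 22 mm above its underside, z up its axis. All jars are alike; some are absent in a given start (then no pose). At the start it stands somewhere in the tray's loading area
- jar2_mid (a point): a closed screw-lid jar, dark lid on a grey body, 38 mm across, 44 mm tall, about 0.12 kg, bottom-heavy; this point is its centre, 22 mm above its underside, z up its axis. All jars are alike; some are absent in a given start (then no pose). At the start it stands somewhere in the tray's loading area
- jar3_mid (a point): a closed screw-lid jar, dark lid on a grey body, 38 mm across, 44 mm tall, about 0.12 kg, bottom-heavy; this point is its centre, 22 mm above its underside, z up its axis. All jars are alike; some are absent in a given start (then no pose). At the start it stands somewhere in the tray's loading area
- jar4_mid (a point): a closed screw-lid jar, dark lid on a grey body, 38 mm across, 44 mm tall, about 0.12 kg, bottom-heavy; this point is its centre, 22 mm above its underside, z up its axis. All jars are alike; some are absent in a given start (then no pose). At the start it stands on the table to the right of the tray
- jar5_mid (a point): a closed screw-lid jar, dark lid on a grey body, 38 mm across, 44 mm tall, about 0.12 kg, bottom-heavy; this point is its centre, 22 mm above its underside, z up its axis. All jars are alike; some are absent in a given start (then no pose). At the start it stands on the table to the right of the tray
- jar6_mid (a point): a closed screw-lid jar, dark lid on a grey body, 38 mm across, 44 mm tall, about 0.12 kg, bottom-heavy; this point is its centre, 22 mm above its underside, z up its axis. All jars are alike; some are absent in a given start (then no pose). At the start it stands on the table to the right of the tray
Mind the look-alikes: they are no part of the job. Leave any green or pink look-alike of the part that bears pin_grip alone.

How it is judged:
By the outcome, as a careful person would: the job done as asked, in the order asked, and still so for the second after the job is handed in, with the robot touching nothing.
Of jar1, jar2, jar3, jar4, jar5, jar6 only 3 to 5 are there at a start; the rules pass over those that are not, and their reading is None.
At some moment in a run one of jar1, jar2, jar3, jar4, jar5, jar6 may be knocked a few centimetres aside while the robot is not near it.
It also fails if it takes over 210 s, if anything falls off the work surface, if the arm or the gripper's body presses on something with over 40 N, if the wrist force passes 120 N, or if a joint passes its speed limit or range.

## Robot

A 6-joint arm with a two-finger parallel gripper is mounted at the origin on the work surface. World frame = base frame: x ahead of the robot, y to its left, z up, the work surface at z = 0. Lengths are in m, angles in rad, forces in N, time in s.
With the tool pointing down it reaches from about 0.375 to 0.925 m from the base axis. Payload 5.7 kg.
Tool frame: the origin (TCP) lies between the finger pads; the fingertips stand 17 mm ahead of it and the grasp point (between the pads) lies 2 mm behind it (manip.tips_ahead is the distance from the TCP to the fingertips, in m); x points along the fingers, y is the direction in which the jaws open and shut, and the axes are right-handed (so a half turn about x gives the same grasp; the last joint's range is limited). The gripper opens to 88 mm and grips with 3 to 60 N. Pads are 20 mm wide; open, the fingers measure 115 mm over their backs; the gripper's body (75 mm by 178 mm) begins 61 mm behind the grasp point.
Start: joints at [1.182, 0.359, 1.51, -0, 1.272, -0.115], TCP at [0.162, 0.578, 0.216] pointing down, gripper open.
Joint ranges: [-2.97, 2.97], [-1.01, 2.36], [0.21, 2.38], [-0.96, 4.11], [0.2, 2.71], [-2.98, 2.98]. Speed limits (rad/s): [2.39, 2.39, 3.14, 3.14, 3.14, 3.14].

## Interface

Orientations are given as a rotation vector (axis times angle).
In Python, from cell import manip gives the robot as it stands.
- The arm moves only by the tool jog_arm, never from a script. Its argument "motion" is one flat list of numbers, 6 for each row, row after row: the shift along the tool's x, y, z in mm, then the turn, a rotation vector about the tool's x, y, z in rad. In form: [x, y, z, ax, ay, az, x, y, z, ax, ay, az, ...]. A call has 1 to 8 rows; each row is the pose to reach, as a shift and turn from the pose commanded when the call began, along the tool's axes at that moment; what a row does not reach only later rows make up. A row lasts 1/12 s, in which the tool goes at most 41.7 mm and 7.16 degrees, less where a joint would pass 70% of its speed; a pose out of reach is approached as far as the arm can. A call with a gripper value outside its range is refused whole. "fingers" is the opening in per cent of the stroke, from 0 (shut) to 100 (fully open), set as the call begins (left out, the last holds). The fingers move at their own pace and stop on an object; "grip_force" is the grip in N (left out, the last holds). Time passes only in rows, so rows that repeat a pose let the fingers close. It gives the time, the measured TCP pose, the force and the opening at its end, in the units of the state.
- manip.sense(): the state, without advancing time (a new reading comes with each control period).
- manip.snapshot(name): name is "scene" or "top" or "wrist"; returns a dict with "img" (420x560x3 uint8, blue, green, red), "K" (3x3 intrinsics, pixels), "R" (3x3) and "t" (3): a world point X has camera coordinates R X + t; the wrist camera has in their place "mount" (4x4, takes a point from camera to tool coordinates, whose origin is the TCP and whose axes are the tool frame's). Camera axes: x right, y down, z forward; pixel columns grow to the right and rows downward; lengths in m; the calibration is good to about 2 mm. The wrist camera is an equidistant fisheye: a pixel r from the principal point sees the ray r / f radians off the axis. A picture is of the moment at which its call begins: read the wrist's pose just before it. There is no depth.
- manip.close_job(): hands the job in, once; it reports no verdict.
The state is a dict: "time_s": time; "qpos": joint angles; "qd": joint speeds; "joint_torque": joint torques, N m; "ee_pos": TCP position; "orientation": TCP orientation; "contact_force": force on the tool from outside, world axes, zero at the start; "torque": the same for the moment, N m; "opening": finger opening in m.
Only numpy, scipy, OpenCV 4.12 (cv2) and the standard library are available. Lean on these libraries where they do the work, as an engineer would, in place of code of your own. Each camera call takes 0.05 s, during which the arm holds its last target.

## Working session

There is one attempt and no reset: what is moved stays moved. The work goes in short steps, Python scripts to look and compute and a tool call to move; the robot and the scene stay as the last step left them, time stands still between calls to the robot, and variables do not carry over. Pictures are saved under pics/ and viewed, and the job is handed in when it is done.

Besides the shell and the picture viewer there is one more tool, called after "Call:" in YAML: its name, and indented under it one key for each argument. jog_arm: Moves the arm, as the interface text tells. Its arguments: {"type":"object","properties":{"motion":{"type":"array"},"fingers":{"type":"number"},"grip_force":{"type":"number"}},"required":["motion"]}

```bash
ls && mkdir -p pics && python3 - <<'E'
from cell import manip
import cv2
s=manip.sense(); print({k:(v if not hasattr(v,'round') else v) for k,v in s.items()})
for n in ["scene","top","wrist"]:
    d=manip.snapshot(n); cv2.imwrite(f"pics/a_{n}.png",d["img"])
    print(n,{k:v.tolist() for k,v in d.items() if k!="img"})
    import pickle; pickle.dump(d,open(f"a_{n}.pkl","wb"))
E
```

```text
pics
{'time_s': 0.0, 'qpos': array([ 1.18189245e+00,  3.59480456e-01,  1.51141027e+00,  3.12061571e-05,
        1.27251478e+00, -1.15130068e-01]), 'qd': array([-0.0011615 , -0.00041483,  0.00128879, -0.00111651,  0.00296477,
        0.00043425]), 'joint_torque': array([-8.89811872e-04, -5.15371978e+01, -2.70734972e+01,  6.76896586e-02,
        3.45849304e-02, -8.76169656e-05]), 'ee_pos': array([0.16196775, 0.57700212, 0.21523267]), 'orientation': array([ 0.21354485,  1.56057259, -0.21629807]), 'contact_force': array([ 1.17188467, -0.49517169, -0.83223191]), 'torque': array([ 0.01939744, -0.00891252,  0.0393842 ]), 'opening': 0.08801125115889574}
scene {'K': [[486.53583015391894, 0.0, 279.46975352188167], [0.0, 486.53583015391894, 209.62860496958444], [0.0, 0.0, 1.0]], 'R': [[0.879139035451362, 0.4763479050061479, -0.014395476438884752], [0.2501003843797466, -0.4868723316737816, -0.8369021032257224], [-0.4056653227461667, 0.7321529936063831, -0.5471632661961685]], 't': [-0.5656455166690247, -0.07509495228552737, 1.3970166838605398]}
top {'K': [[529.5911912833618, 0.0, 281.77090384933956], [0.0, 529.5911912833618, 212.2746470439328], [0.0, 0.0, 1.0]], 'R': [[0.0632902056586656, -0.9979759289531706, 0.006196377791934597], [-0.9723908840341123, -0.0630626364591698, -0.2246754827082307], [0.22461148348880494, 0.008194456228155261, -0.9744139430304164]], 't': [-0.03276176019097196, 0.626566043600755, 1.1470500790554792]}
wrist {'K': [[325.19226210127806, 0.0, 282.07819055616653], [0.0, 325.19226210127806, 208.73741378282836], [0.0, 0.0, 1.0]], 'mount': [[0.0012768565867178196, -0.300504659364174, 0.9537794919884142, -0.16961323292978558], [0.9999991847044127, 0.0003693073045019795, -0.001222375810924188, -6.658432259942781e-05], [1.5091893401241379e-05, 0.9537802751748092, 0.30050488591651564, -0.08104292933665294], [0.0, 0.0, 0.0, 1.0]]}
```

View pics/a_scene.png

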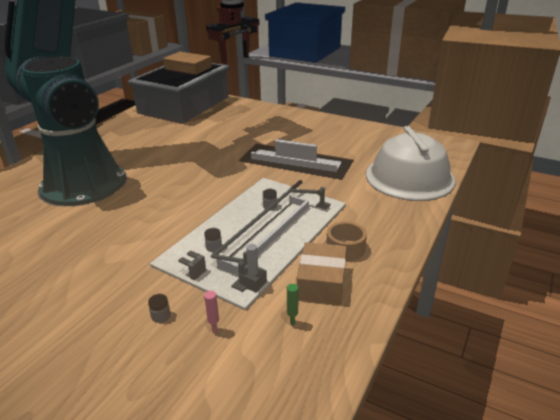

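View pics/a_top.png

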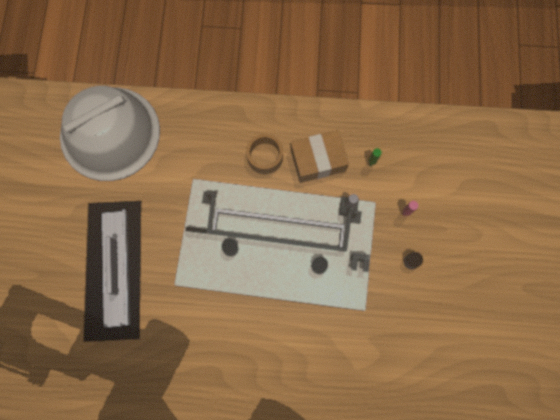

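View pics/a_wrist.png

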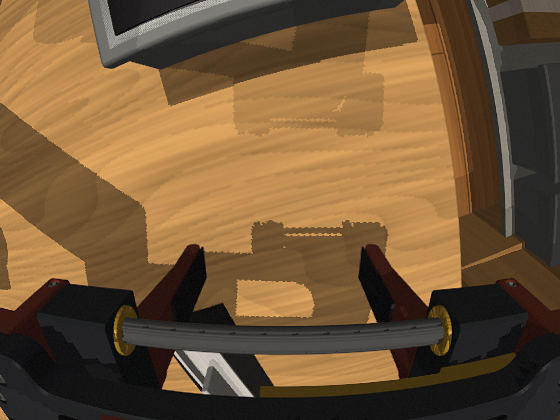

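```bash
cat > h.py <<'E'
import numpy as np, cv2, pickle
from scipy.spatial.transform import Rotation as Rn
def ray(d,u,v):
    K=np.array(d["K"]);R=np.array(d["R"]);t=np.array(d["t"])
    r=R.T@np.linalg.solve(K,[u,v,1.0]); o=-R.T@t
    return o,r
def onz(d,u,v,z):
    o,r=ray(d,u,v); return o+r*(z-o[2])/r[2]
def proj(d,X):
    K=np.array(d["K"]);c=np.array(d["R"])@np.array(X)+np.array(d["t"]);p=K@c
    return p[:2]/p[2]
def tri(obs):
    A=np.zeros((3,3));b=np.zeros(3)
    for d,u,v in obs:
        o,r=ray(d,u,v);r=r/np.linalg.norm(r);P=np.eye(3)-np.outer(r,r);A+=P;b+=P@o
    X=np.linalg.solve(A,b)
    return X,[np.linalg.norm(proj(d,X)-[u,v]) for d,u,v in obs]
def crop(img,x0,y0,x1,y1,s,name):
    c=cv2.resize(img[y0:y1,x0:x1],None,fx=s,fy=s,interpolation=cv2.INTER_CUBIC); cv2.imwrite(name,c)
def load(n): return pickle.load(open(n,"rb"))
def tool():
    from cell import manip
    s=manip.sense(); return s, np.array(s["ee_pos"]), Rn.from_rotvec(s["orientation"]).as_matrix()
E
python3 - <<'E'
from h import *
d=load("a_top.pkl"); crop(d["img"],170,170,440,320,2.9,"pics/b_top.png")
d=load("a_scene.pkl"); crop(d["img"],140,165,370,345,3.3,"pics/b_scene.png")
d=load("a_top.pkl"); crop(d["img"],70,190,160,350,3.7,"pics/b_mat.png")
print(tool()[2].round(4))
E
```

```text
[[-6.000e-04  2.704e-01  9.628e-01]
 [-1.400e-03  9.628e-01 -2.704e-01]
 [-1.000e+00 -1.500e-03 -2.000e-04]]
```

View pics/b_top.png

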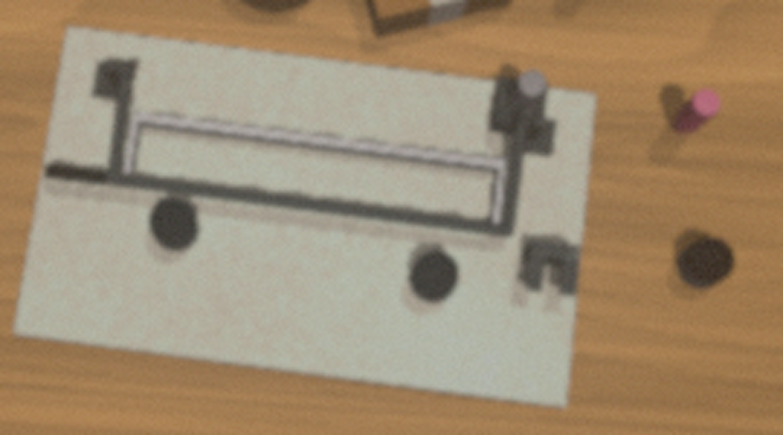

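View pics/b_scene.png

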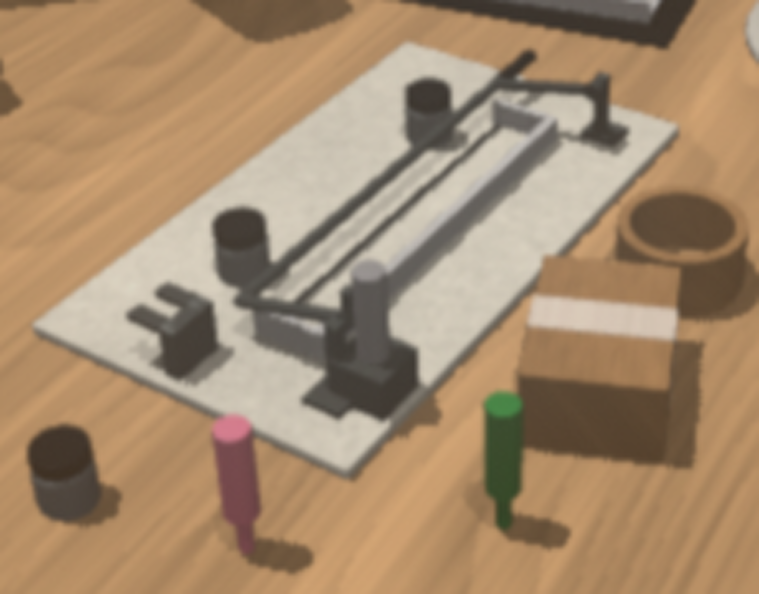

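View pics/b_mat.png

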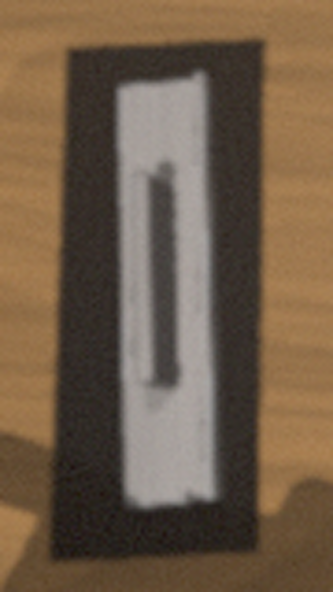

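```bash
cat > tray.py <<'E'
from h import *
def quad(img,mask):
    n,l,st,_=cv2.connectedComponentsWithStats(mask); i=1+np.argmax(st[1:,4])
    m=(l==i).astype(np.uint8)
    c=max(cv2.findContours(m,cv2.RETR_EXTERNAL,cv2.CHAIN_APPROX_NONE)[0],key=cv2.contourArea)
    h=cv2.convexHull(c)
    for e in np.arange(2,30,.5):
        q=cv2.approxPolyDP(h,e,True)
        if len(q)<=4: break
    q=q[:,0].astype(float)
    # refine edges by line fit
    c=c[:,0].astype(float); L=[]
    for k in range(len(q)):
        a,b=q[k],q[(k+1)%len(q)];t=(b-a)/np.linalg.norm(b-a);nrm=np.array([-t[1],t[0]])
        s=(c-a)@t; dd=(c-a)@nrm; ok=(s>6)&(s<np.linalg.norm(b-a)-6)&(abs(dd)<2.5)
        L.append(cv2.fitLine(c[ok].astype(np.float32),cv2.DIST_HUBER,0,.01,.01).ravel())
    out=[]
    for k in range(len(q)):
        a,b=L[k-1],L[k]
        s=np.linalg.solve(np.c_[a[:2],-b[:2]],b[2:]-a[2:]); out.append(a[2:]+s[0]*a[:2])
    return np.array(out)
E
python3 - <<'E'
from tray import *
loc=np.array([[-.16,.225],[-.16,-.225],[.102,-.225],[.102,.225]])
for n in ["top","scene"]:
    d=load(f"a_{n}.pkl");img=d["img"];hsv=cv2.cvtColor(img,cv2.COLOR_BGR2HSV)
    m=((hsv[...,1]<60)&(hsv[...,2]>115)).astype(np.uint8)
    roi=np.zeros_like(m)
    if n=="top": roi[170:320,165:385]=1
    else: roi[175:300,150:352]=1
    m=cv2.morphologyEx(m*roi,cv2.MORPH_CLOSE,np.ones((5,5)))
    q=quad(img,m); print(n,q.round(1).tolist())
    if len(q)!=4: continue
    W=np.array([onz(d,u,v,.010) for u,v in q])[:,:2]; print(W.round(4).tolist(),[np.linalg.norm(W[i]-W[i-1]).round(4) for i in range(4)])
    # order match: best cyclic/orientation
    best=None
    for k in range(4):
        for P in (np.roll(W,k,0),np.roll(W[::-1],k,0)):
            a=loc-loc.mean(0);b=P-P.mean(0);H=a.T@b
            th=np.arctan2(H[0,1]-H[1,0],H[0,0]+H[1,1]);R=np.array([[np.cos(th),-np.sin(th)],[np.sin(th),np.cos(th)]])
            e=np.linalg.norm(a@R.T-b,axis=1)
            if abs(th)<.5 and (best is None or e.max()<best[0]): best=(e.max(),th,P.mean(0)-R@loc.mean(0))
    print(n,best)
E
```

```text
top [[374.29998779296875, 202.5], [364.29998779296875, 309.8999938964844], [174.5, 284.3999938964844], [193.1999969482422, 179.10000610351562]]
[[0.6804, -0.2153], [0.4216, -0.198], [0.4521, 0.2477], [0.7108, 0.23]] [np.float64(0.4464), np.float64(0.2594), np.float64(0.4468), np.float64(0.2593)]
top (np.float64(0.0023401438511098304), np.float64(-0.06797947302832179), array([0.59517027, 0.01412333]))Traceback (most recent call last):
  File "<stdin>", line 10, in <module>
  File "tray.py", line 20, in quad
    s=np.linalg.solve(np.c_[a[:2],-b[:2]],b[2:]-a[2:]); out.append(a[2:]+s[0]*a[:2])
    r = gufunc(a, b, signature=signature)
    raise LinAlgError("Singular matrix")
numpy.linalg.LinAlgError: Singular matrix
```

```bash
cat >> h.py <<'E'
TH=-0.068; TO=np.array([0.5952,0.0141,0])
RT=Rn.from_euler('z',TH).as_matrix()
def t2w(p): return TO+RT@np.asarray(p,float)
def w2t(p): return RT.T@(np.asarray(p,float)-TO)
E
python3 - <<'E'
from tray import *
s=load("a_scene.pkl");t=load("a_top.pkl")
for p,uv in zip([(.102,-.225),(-.16,-.225),(.102,.225),(-.16,.225)],[(246,309),(150.6,264.4),(345.5,204.4),(263.6,178)]):
    print(p,proj(s,t2w([*p,.01])).round(1),uv, w2t(onz(s,*uv,.01)).round(4))
# pin top: top image crop (532,84)/2.9+170 ; scene (369,268)/3.3+(140,165)
g=lambda x,y,o,s:(x/s+o[0],y/s+o[1])
pt=g(532,84,(170,170),2.9);ps=g(369,268,(140,165),3.3)
X,e=tri([(t,*pt),(s,*ps)]);print("pin top",X.round(4),e,w2t(X).round(4))
# jar lids tops
for a,b in [((174,222),(428,95)),((434,273),(239,225)),((705,260),(60,445))]:
    X,e=tri([(t,*g(*a,(170,170),2.9)),(s,*g(*b,(140,165),3.3))]);print("jar lid",X.round(4),np.round(e,1),w2t(X).round(4))
# notch bracket: open slot in top
print("notch slot", w2t(onz(t,*g(549,270,(170,170),2.9),.05)).round(4))
# handle end points
for a in [(46,170),(110,178),(510,228)]: print("bar",w2t(onz(t,*g(*a,(170,170),2.9),.04)).round(4))
print("hinge post L",w2t(onz(t,*g(118,68,(170,170),2.9),.068)).round(4))
# mat
img=t["img"]
for a in [(68,47),(265,41),(258,549),(52,559)]: print("mat",onz(t,*g(*a,(70,190),3.7),.004).round(4))
for a in [(117,84),(205,72),(216,500),(127,508)]: print("ruler",onz(t,*g(*a,(70,190),3.7),.009).round(4))
for a in [(163,172),(163,383)]: print("rib",onz(t,*g(*a,(70,190),3.7),.066).round(4))
E
```

```text
(0.102, -0.225) [243.8 307.8] (246, 309) [ 0.1076 -0.2255  0.01  ]
(-0.16, -0.225) [147.6 263.4] (150.6, 264.4) [-0.1518 -0.2241  0.01  ]
(0.102, 0.225) [344.8 202.7] (345.5, 204.4) [0.1073 0.2185 0.01  ]
(-0.16, 0.225) [261.8 177.4] (263.6, 178) [-0.1536  0.2248  0.01  ]
pin top [ 0.6618 -0.15    0.1085] [np.float64(1.073738839657496), np.float64(1.2234618612367207)] [ 0.0776 -0.1592  0.1085]
jar lid [0.546  0.1234 0.0491] [1.2 1.1] [-0.0565  0.1057  0.0491]
jar lid [ 0.5172 -0.0858  0.051 ] [0.6 0.7] [-0.071  -0.1049  0.051 ]
jar lid [ 0.5423 -0.3023  0.0412] [0.4 0.5] [-0.0313 -0.3192  0.0412]
notch slot [-0.0576 -0.1959  0.05  ]
bar [-0.0289  0.2138  0.04  ]
bar [-0.0286  0.1615  0.04  ]
bar [-0.0265 -0.1629  0.04  ]
hinge post L [0.056  0.1652 0.068 ]
mat [0.6363 0.4796 0.004 ]
mat [0.6488 0.3509 0.004 ]
mat [0.3246 0.3153 0.004 ]
mat [0.3105 0.442  0.004 ]
ruler [0.6125 0.4422 0.009 ]
ruler [0.6242 0.386  0.009 ]
ruler [0.3525 0.3437 0.009 ]
ruler [0.3442 0.3983 0.009 ]
rib [0.5472 0.3859 0.066 ]
rib [0.4191 0.3686 0.066 ]
```

```bash
cat >> h.py <<'E'
def wray(d,pose,u,v):
    K=np.array(d["K"]);M=np.array(d["mount"]);p,R=pose
    x=(u-K[0,2]);y=(v-K[1,2]);r=np.hypot(x,y);th=r/K[0,0]
    c=np.array([x/r*np.sin(th),y/r*np.sin(th),np.cos(th)]) if r>0 else np.array([0,0,1.])
    o=p+R@M[:3,3]; return o,R@(M[:3,:3]@c)
def wz(d,pose,u,v,z):
    o,r=wray(d,pose,u,v);return o+r*(z-o[2])/r[2]
def wproj(d,pose,X):
    K=np.array(d["K"]);M=np.array(d["mount"]);p,R=pose
    c=M[:3,:3].T@(R.T@(np.array(X)-p)-M[:3,3]); th=np.arctan2(np.hypot(c[0],c[1]),c[2]);n=np.hypot(c[0],c[1])
    return np.array([K[0,2]+K[0,0]*th*c[0]/n,K[1,2]+K[1,1]*th*c[1]/n])
def ori(a,tilt=0):
    x=np.array([0,0,-1.]);y=np.array([np.cos(a),np.sin(a),0]);return np.c_[x,y,np.cross(x,y)]
def go(P,a=None):
    """delta to TCP world pos P with jaw angle a"""
    s,p,R=tool(); Rg=R if a is None else ori(a)
    d=R.T@(np.array(P)-p)*1000; w=Rn.from_matrix(R.T@Rg).as_rotvec()
    print("t",round(s["time_s"],2),"p",p.round(4),"a",round(float(np.arctan2(R[1,1],R[0,1])),4),"open",round(s["opening"],4),"F",np.round(s["contact_force"],1))
    print("delta",d.round(1).tolist(),w.round(4).tolist(),"rows",np.linalg.norm(d)/41.7,np.degrees(np.linalg.norm(w))/7.16)
def snapw(name):
    from cell import manip
    s,p,R=tool(); d=manip.snapshot("wrist"); d["pose"]=(p,R); cv2.imwrite(f"pics/{name}.png",d["img"]); pickle.dump(d,open(name+".pkl","wb")); return d
def snap(cam,name):
    from cell import manip
    d=manip.snapshot(cam); cv2.imwrite(f"pics/{name}.png",d["img"]); pickle.dump(d,open(name+".pkl","wb")); return d
E
python3 -c "
from h import *
go([.55,-.13,.23],np.pi/2+TH)"
```

```text
t 0.15 p [0.162  0.5771 0.2154] a 1.297 open 0.0882 F [ 0.4 -0.4  0.3]
delta [-13.9, -575.9, 564.7] [-0.2058, -0.0003, 0.0014] rows 19.345604478392037 1.6468576122209961
```

Call:
jog_arm:
  motion: [-5, -240, 235, -0.1, 0, 0, -5, -240, 235, -0.1, 0, 0, -5, -240, 235, -0.1, 0, 0, -5, -240, 235, -0.1, 0, 0, -5, -240, 235, -0.1, 0, 0, -5, -240, 235, -0.1, 0, 0, -5, -240, 235, -0.1, 0, 0, -5, -240, 235, -0.1, 0, 0]

```text
time_s: 0.82
ee_pos: [0.3226, 0.2834, 0.221]
orientation: [0.136, 1.566, -0.136]
contact_force: [-0.2, -0.1, -0.2]
opening: 0.0876
```

```bash
python3 -c "
from h import *
go([.55,-.13,.23],np.pi/2+TH)"
```

```text
t 0.82 p [0.3226 0.2834 0.221 ] a 1.3976 open 0.0876 F [-0.2 -0.1 -0.2]
delta [-8.9, -368.1, 295.3] [-0.1052, 0.0001, 0.0001] rows 11.317344031094146 0.8420441697291653
```

Call:
jog_arm:
  motion: [-9, -260, 210, -0.105, 0, 0, -9, -260, 210, -0.105, 0, 0, -9, -260, 210, -0.105, 0, 0, -9, -260, 210, -0.105, 0, 0, -9, -260, 210, -0.105, 0, 0, -9, -260, 210, -0.105, 0, 0, -9, -260, 210, -0.105, 0, 0, -9, -260, 210, -0.105, 0, 0]

```text
time_s: 1.48
ee_pos: [0.4821, -0.0047, 0.2299]
orientation: [0.054, 1.57, -0.054]
contact_force: [-0.1, 0.7, 0.1]
opening: 0.0876
```

Call:
jog_arm:
  motion: [0, -108, 85, 0, 0, 0, 0, -108, 85, 0, 0, 0, 0, -108, 85, 0, 0, 0, 0, -108, 85, 0, 0, 0, 0, -108, 85, 0, 0, 0, 0, -108, 85, 0, 0, 0]

```text
time_s: 1.98
ee_pos: [0.5585, -0.1161, 0.2292]
orientation: [0.056, 1.572, -0.054]
contact_force: [0.4, 0.0, -0.3]
opening: 0.0876
```

```bash
python3 -c "
from h import *
go([.55,-.13,.23],np.pi/2+TH)
snapw('c1')"
```

```text
t 1.98 p [ 0.5585 -0.1161  0.2292] a 1.5006 open 0.0876 F [ 0.4  0.  -0.3]
delta [-0.8, -14.4, -7.5] [-0.0022, -0.0018, -0.0008] rows 0.3907069459160776 0.023526449705970152
```

View pics/c1.png

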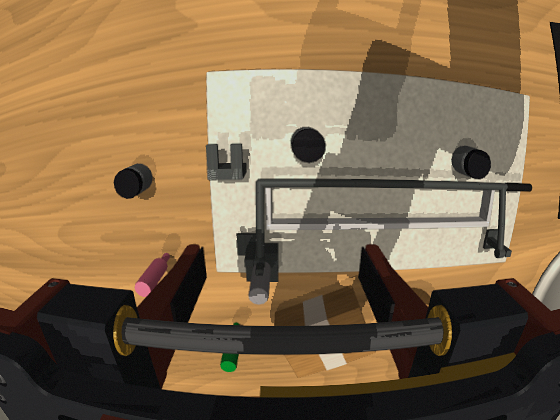

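```bash
python3 - <<'E'
from h import *
d=load("c1.pkl"); crop(d["img"],195,130,295,305,3.4,"pics/c1z.png")
crop(d["img"],440,140,560,270,5,"pics/c1y.png")
E
```

```text
(no output)
```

View pics/c1z.png

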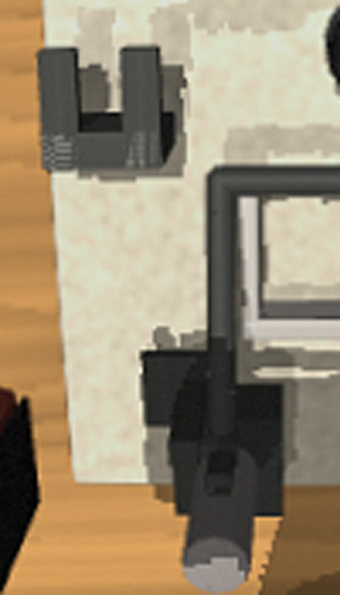

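View pics/c1y.png

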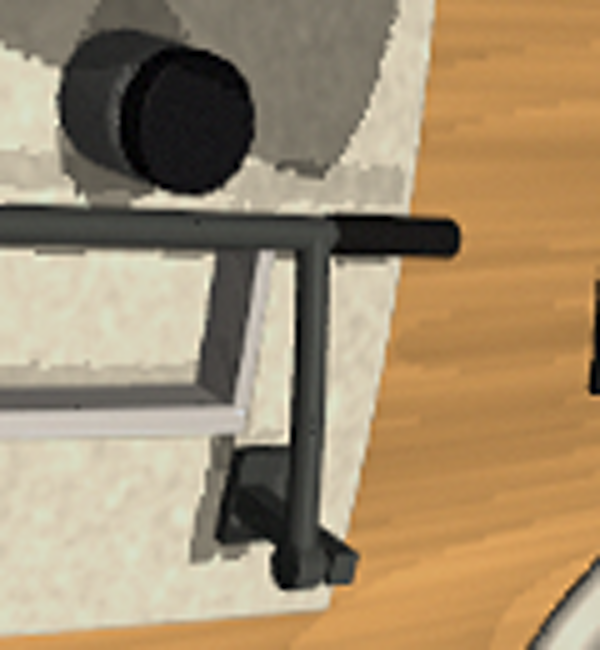

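```bash
python3 - <<'E'
from h import *
d=load("c1.pkl");p=d["pose"]
g=lambda x,y:(195+x/3.4,130+y/3.4); k=lambda x,y:(440+x/5,140+y/5)
def pr(n,uv,z): X=wz(d,p,*uv,z); print(n,X.round(4),w2t(X).round(4))
for uv in [(208,72),(218,271),(528,96)]: pr("corner",uv,.01)
pr("corner2",k(328,608),.01)
pr("pin",g(216,565),.108)
pr("slot mouth",g(100,47),.05);pr("slot end",g(100,113),.05);pr("slotL",g(78,80),.05);pr("slotR",g(122,80),.05)
pr("handle end",k(458,238),.044);pr("handle in",k(335,235),.044);pr("barR corner",g(210,170),.044)
pr("jarA",(308,145),.054);pr("jarB",(478,164),.054);pr("jarC",(128,184),.044)
for P,n in [((.102,-.225,.01),'c'),((-.16,-.225,.01),'c'),((.102,.225,.01),'c'),((-.16,.225,.01),'c')]: print(wproj(d,p,t2w(P)).round(1))
E
```

```text
corner [ 0.4231 -0.1957  0.01  ] [-0.1574 -0.221   0.01  ]
corner [ 0.6822 -0.2136  0.01  ] [ 0.1023 -0.2213  0.01  ]
corner [0.4537 0.2469 0.01  ] [-0.157   0.2226  0.01  ]
corner2 [0.7135 0.2334 0.01  ] [0.1031 0.2268 0.01  ]
pin [ 0.6632 -0.1491  0.108 ] [ 0.0789 -0.1582  0.108 ]
slot mouth [ 0.5089 -0.176   0.05  ] [-0.0732 -0.1955  0.05  ]
slot end [ 0.5302 -0.1782  0.05  ] [-0.0517 -0.1963  0.05  ]
slotL [ 0.5189 -0.1843  0.05  ] [-0.0627 -0.2031  0.05  ]
slotR [ 0.5202 -0.1699  0.05  ] [-0.0623 -0.1887  0.05  ]
handle end [0.5821 0.2325 0.044 ] [-0.0279  0.217   0.044 ]
handle in [0.5793 0.1833 0.044 ] [-0.0274  0.1677  0.044 ]
barR corner [ 0.5531 -0.1449  0.044 ] [-0.0312 -0.1615  0.044 ]
jarA [ 0.5167 -0.0863  0.054 ] [-0.0715 -0.1055  0.054 ]
jarB [0.5452 0.1232 0.054 ] [-0.0573  0.1055  0.054 ]
jarC [ 0.5443 -0.3027  0.044 ] [-0.0292 -0.3195  0.044 ]
[215.3 270.7]
[204.7  70.1]
[505.  261.1]
[529.2  94.2]
```

```bash
sed -i 's/0.5952,0.0141,0/0.5965,0.0155,0/' h.py && python3 -c "
from h import *
go([.6627,-.1495,.15],np.pi/2+TH)"
```

```text
t 2.03 p [ 0.5579 -0.1152  0.2293] a 1.5018 open 0.0879 F [-0.3 -0.4 -0.4]
delta [79.0, -27.1, 107.1] [-0.001, -0.0021, -0.001] rows 3.256516924101741 0.020212657394147175
```

Call:
jog_arm:
  motion: [0, -27, 107, 0, 0, 0, 0, -27, 107, 0, 0, 0, 0, -27, 107, 0, 0, 0, 79, -27, 107, 0, 0, 0, 79, -27, 107, 0, 0, 0, 79, -27, 107, 0, 0, 0, 79, -27, 107, 0, 0, 0, 79, -27, 107, 0, 0, 0]
  fingers: 60

```text
time_s: 2.7
ee_pos: [0.6641, -0.1494, 0.1527]
orientation: [0.053, 1.569, -0.053]
contact_force: [-0.2, -0.1, 1.1]
opening: 0.0528
```

```bash
python3 -c "
from h import *
go([.6627,-.1495,.092],np.pi/2+TH)
d=snapw('c2')
crop(d['img'],180,120,400,340,2.7,'pics/c2z.png')"
```

```text
t 2.7 p [ 0.6641 -0.1494  0.1527] a 1.5032 open 0.0528 F [-0.2 -0.1  1.1]
delta [60.7, -0.2, -1.5] [0.0004, 0.001, 0.0002] rows 1.4560751622227397 0.008540970173995927
```

View pics/c2z.png

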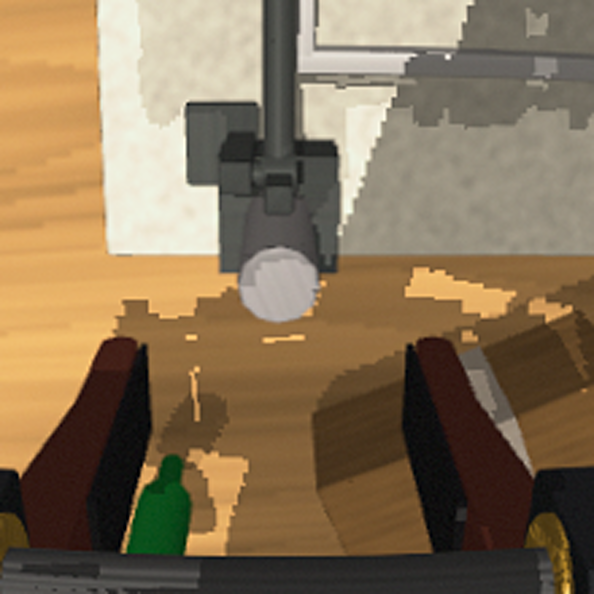

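```bash
python3 -c "
from h import *
d=load('c2.pkl');X=wz(d,d['pose'],180+279/2.7,120+284/2.7,.108);print(X,w2t(X))"
```

```text
[ 0.66265834 -0.14913245  0.108     ] [ 0.07719182 -0.15975666  0.108     ]
```

The grey pin in the bore is the one meant, next to the bar's tail and steel-coloured. The pink and green pins stand on the table. The cap measures (0.6627, -0.1491), so I'm going down.

Call:
jog_arm:
  motion: [30, 0, -1.5, 0, 0, 0, 61, 0, -1.5, 0, 0, 0, 61, 0, -1.5, 0, 0, 0, 61, 0, -1.5, 0, 0, 0]

```text
time_s: 3.08
ee_pos: [0.6622, -0.1501, 0.0909]
orientation: [0.054, 1.571, -0.054]
contact_force: [0.4, -0.4, 0.2]
opening: 0.0528
```

Call:
jog_arm:
  motion: [0, 0, 0, 0, 0, 0, 0, 0, 0, 0, 0, 0, 0, 0, 0, 0, 0, 0, 0, 0, 0, 0, 0, 0, 0, 0, 0, 0, 0, 0]
  fingers: 0
  grip_force: 30

```text
time_s: 3.5
ee_pos: [0.663, -0.1505, 0.0909]
orientation: [0.054, 1.569, -0.054]
contact_force: [-0.0, 0.8, 0.5]
opening: 0.0228
```

```bash
python3 -c "
from h import *
go([.6627,-.1495,.092+.075],np.pi/2+TH)"
```

```text
t 3.5 p [ 0.663  -0.1505  0.0909] a 1.502 open 0.0228 F [-0.   0.8  0.5]
delta [-76.1, 1.0, -0.3] [-0.0008, 0.0015, 0.0005] rows 1.8239664033107148 0.014010812865919417
```

Gripped at about 22 mm. Raising it straight up.

Call:
jog_arm:
  motion: [-15, 0, 0, 0, 0, 0, -35, 0, 0, 0, 0, 0, -55, 0, 0, 0, 0, 0, -76, 0, 0, 0, 0, 0, -76, 0, 0, 0, 0, 0, -76, 0, 0, 0, 0, 0]

```text
time_s: 4.0
ee_pos: [0.6634, -0.1507, 0.1671]
orientation: [0.053, 1.567, -0.055]
contact_force: [0.4, -0.5, -1.0]
opening: 0.0209
```

```bash
python3 -c "
from h import *
# notch target
X=[wz(load('c1.pkl'),load('c1.pkl')['pose'],195+100/3.4,130+v/3.4,.05) for v in (47,113)];print(X)
go([.5205,-.1772,.167],np.pi/2+TH)
d=snapw('c3')"
```

```text
[array([ 0.50892184, -0.17598892,  0.05      ]), array([ 0.53024397, -0.17821061,  0.05      ])]
t 4.0 p [ 0.6634 -0.1507  0.1671] a 1.502 open 0.0209 F [ 0.4 -0.5 -1. ]
delta [-0.3, -36.3, -140.7] [-0.0008, 0.0028, 0.0008] rows 3.4849218028377695 0.02389940866754864
```

View pics/c3.png

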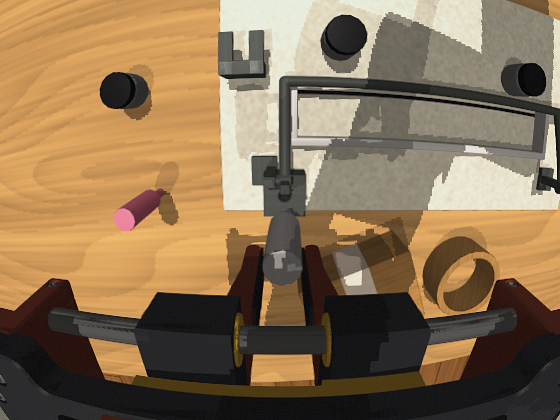

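Call:
jog_arm:
  motion: [-25, 0, 0, 0, 0, 0, -25, -18, -70, 0, 0, 0, -25, -35, -137, 0, 0, 0, -25, -35, -137, 0, 0, 0, -25, -35, -137, 0, 0, 0, -25, -35, -137, 0, 0, 0, -25, -35, -137, 0, 0, 0]

```text
time_s: 4.63
ee_pos: [0.5222, -0.1756, 0.1898]
orientation: [0.056, 1.572, -0.054]
contact_force: [0.1, -0.0, -0.7]
opening: 0.021
```

```bash
python3 -c "
from h import *
go([.5239,-.177,.107],np.pi/2+TH)
d=snapw('c4');snap('top','c4t');s=snap('scene','c4s')
crop(d['img'],170,120,390,340,2.7,'pics/c4z.png')
crop(s['img'],150,180,270,320,4.2,'pics/c4sz.png')"
```

```text
t 4.63 p [ 0.5222 -0.1756  0.1898] a 1.5006 open 0.021 F [ 0.1 -0.  -0.7]
delta [82.8, -1.3, 2.0] [-0.0022, -0.0017, -0.0008] rows 1.9865523343315117 0.022827226863000143
```

View pics/c4z.png

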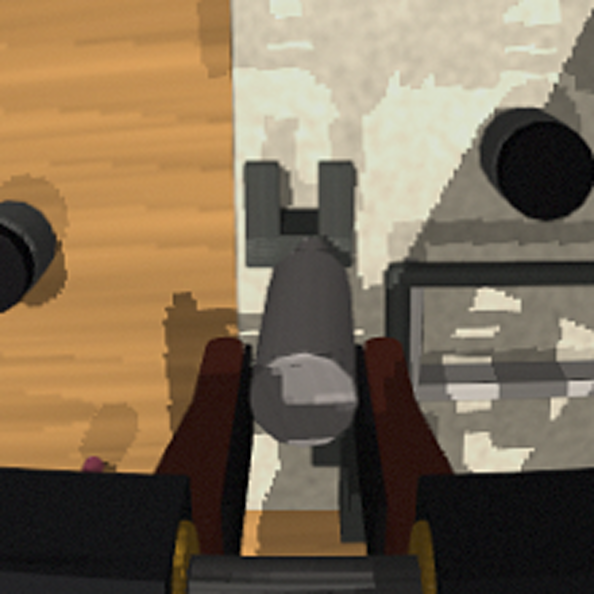

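View pics/c4sz.png

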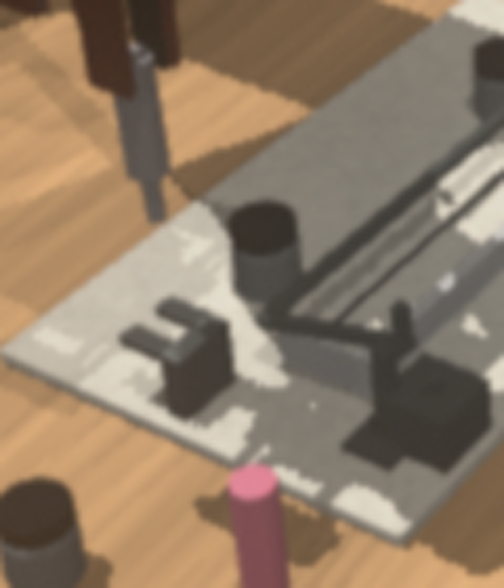

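```bash
python3 - <<'E'
from h import *
d=load('c4.pkl');p=d['pose'];g=lambda x,y:(170+x/2.7,120+y/2.7)
pr=lambda n,x,y,z:print(n,(X:=wz(d,p,*g(x,y),z)).round(4),w2t(X).round(4))
pr('slot L mouth',280,162,.05);pr('slot R mouth',320,162,.05);pr('slotL',280,205,.05);pr('slotR',320,205,.05);pr('end',300,234,.05)
pr('out L',245,162,.05);pr('outR',355,162,.05)
pr('cap',304,398,.207);print('tip proj expected',((wproj(d,p,p[0]+np.array([0,0,-.077]))-[170,120])*2.7).round(0))
print(((wproj(d,p,p[0]+np.array([0,0,-.049]))-[170,120])*2.7).round(0))
E
```

```text
slot L mouth [ 0.5083 -0.1836  0.05  ] [-0.0744 -0.2046  0.05  ]
slot R mouth [ 0.5093 -0.1692  0.05  ] [-0.0744 -0.1902  0.05  ]
slotL [ 0.5244 -0.1848  0.05  ] [-0.0584 -0.2047  0.05  ]
slotR [ 0.5254 -0.1702  0.05  ] [-0.0583 -0.1901  0.05  ]
end [ 0.5359 -0.1783  0.05  ] [-0.0473 -0.1975  0.05  ]
out L [ 0.5074 -0.1962  0.05  ] [-0.0745 -0.2172  0.05  ]
outR [ 0.5102 -0.1566  0.05  ] [-0.0744 -0.1775  0.05  ]
cap [ 0.5215 -0.176   0.207 ] [-0.0618 -0.1961  0.207 ]
tip proj expected [305. 251.]
[305. 284.]
```

Call:
jog_arm:
  motion: [0, -1.8, 2, 0, 0, 0, 20, -1.8, 2, 0, 0, 0, 42, -1.8, 2, 0, 0, 0, 42, -1.8, 2, 0, 0, 0, 42, -1.8, 2, 0, 0, 0]

```text
time_s: 5.2
ee_pos: [0.525, -0.1772, 0.1479]
orientation: [0.054, 1.573, -0.053]
contact_force: [-0.0, 0.4, -0.3]
opening: 0.0211
```

```bash
python3 -c "
from h import *
go([.524,-.1774,.0995],np.pi/2+TH)
d=snapw('c5')
crop(d['img'],170,120,390,340,2.7,'pics/c5z.png')"
```

```text
t 5.2 p [ 0.525  -0.1772  0.1479] a 1.5026 open 0.0211 F [-0.   0.4 -0.3]
delta [48.4, -0.3, -0.9] [-0.0002, -0.0027, -0.001] rows 1.1604481165726355 0.023465197677754384
```

View pics/c5z.png

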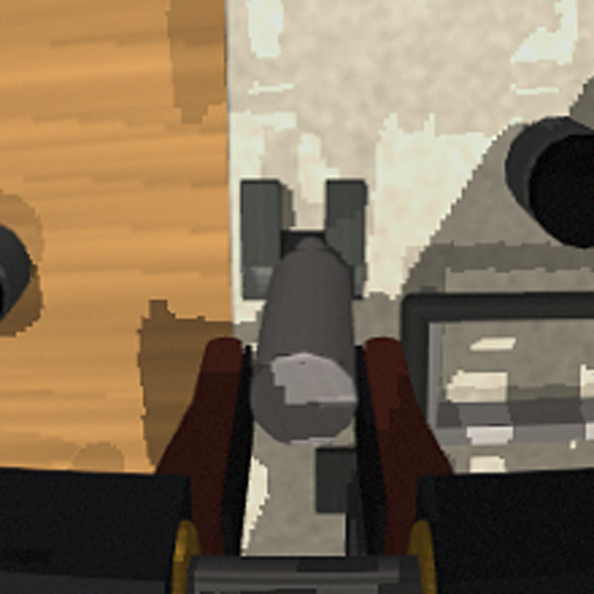

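Call:
jog_arm:
  motion: [20, 0, -1, 0, 0, 0, 38, 0, -1, 0, 0, 0, 46, 0, -1, 0, 0, 0, 46, 0, -1, 0, 0, 0, 46, 0, -1, 0, 0, 0, 46, 0, -1, 0, 0, 0]

```text
time_s: 5.75
ee_pos: [0.5253, -0.1782, 0.1042]
orientation: [0.053, 1.568, -0.055]
contact_force: [0.0, -0.3, -1.0]
opening: 0.0207
```

```bash
python3 -c "
from h import *
go([.524,-.1774,.0985],np.pi/2+TH)
d=snapw('c6')
crop(d['img'],170,120,390,340,2.7,'pics/c6z.png')
s=snap('scene','c6s')
crop(s['img'],150,180,270,320,4.2,'pics/c6sz.png')"
```

```text
t 5.75 p [ 0.5253 -0.1782  0.1042] a 1.5021 open 0.0207 F [ 0.  -0.3 -1. ]
delta [5.6, 0.7, -1.4] [-0.0007, 0.0019, 0.0009] rows 0.14041179734791065 0.017487705855564743
```

View pics/c6z.png

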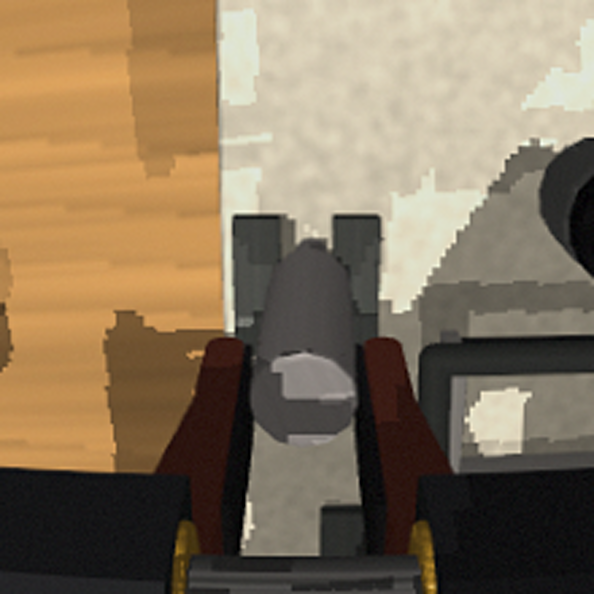

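View pics/c6sz.png

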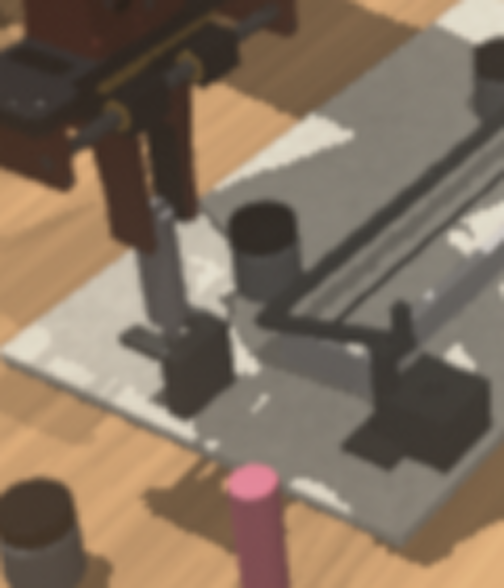

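Call:
jog_arm:
  motion: [3, 0, -1, 0, 0, 0, 5, 0, -1, 0, 0, 0, 5.5, 0, -1, 0, 0, 0, 5.5, 0, -1, 0, 0, 0]

```text
time_s: 6.18
ee_pos: [0.5244, -0.178, 0.0987]
orientation: [0.054, 1.568, -0.055]
contact_force: [-0.7, 1.7, 8.2]
opening: 0.0209
```

```bash
python3 -c "
from h import *
go([.524,-.1774,.0985],np.pi/2+TH)"
```

```text
t 6.18 p [ 0.5244 -0.178   0.0987] a 1.5019 open 0.0209 F [-0.7  1.7  8.2]
delta [0.2, 0.5, -0.4] [-0.0009, 0.0025, 0.0007] rows 0.016833124445758102 0.021828760209005576
```

Call:
jog_arm:
  motion: [0, 0, 0, 0, 0, 0, 0, 0, 0, 0, 0, 0, 0, 0, 0, 0, 0, 0, 0, 0, 0, 0, 0, 0, 0, 0, 0, 0, 0, 0]
  fingers: 55

```text
time_s: 6.6
ee_pos: [0.523, -0.1776, 0.0972]
orientation: [0.054, 1.571, -0.054]
contact_force: [0.1, -0.7, 0.6]
opening: 0.0478
```

Call:
jog_arm:
  motion: [-30, 0, 0, 0, 0, 0, -60, 0, 0, 0, 0, 0, -100, 0, 0, 0, 0, 0, -100, 0, 0, 0, 0, 0, -100, 0, 0, 0, 0, 0]

```text
time_s: 7.02
ee_pos: [0.525, -0.1785, 0.1998]
orientation: [0.052, 1.565, -0.056]
contact_force: [-0.5, 0.8, -1.0]
opening: 0.0485
```

```bash
python3 -c "
from h import *
d=snapw('c7')
crop(d['img'],170,120,390,340,2.7,'pics/c7z.png')
s=snap('scene','c7s')
crop(s['img'],150,180,270,320,4.2,'pics/c7sz.png')
# handle grasp: tray (-.029,.193)
P=t2w([-.029,.192,.19]);print(P);go(P,TH)"
```

```text
[0.58061296 0.20902675 0.19      ]
t 7.12 p [ 0.5227 -0.1774  0.1968] a 1.502 open 0.0487 F [-0.5  0.1  0.3]
delta [6.9, 389.5, 31.2] [1.57, -0.0009, 0.0005] rows 9.37090404914739 12.563425076370772
```

View pics/c7z.png

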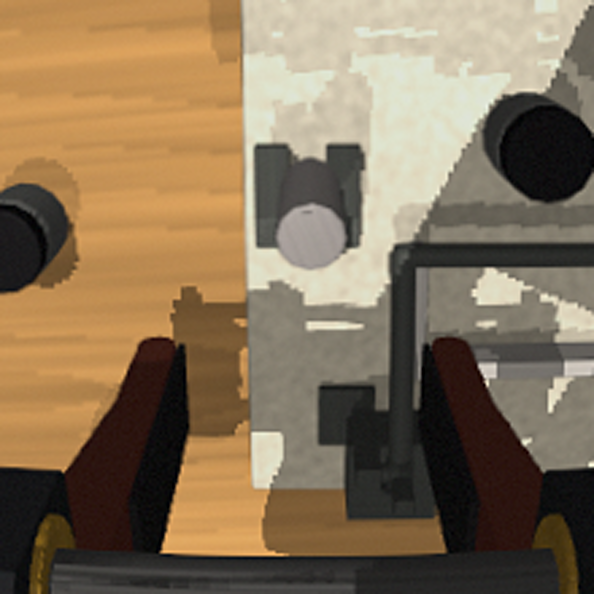

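View pics/c7sz.png

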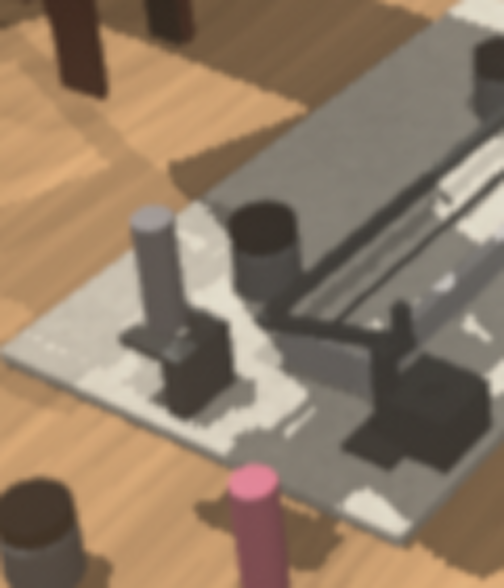

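Call:
jog_arm:
  motion: [0, 260, 21, 1, 0, 0, 0, 260, 21, 1, 0, 0, 0, 260, 21, 1, 0, 0, 0, 260, 21, 1, 0, 0, 0, 260, 21, 1, 0, 0, 0, 260, 21, 1, 0, 0, 0, 260, 21, 1, 0, 0, 0, 260, 21, 1, 0, 0]
  fingers: 50

```text
time_s: 7.78
ee_pos: [0.5611, 0.0858, 0.1953]
orientation: [0.785, 1.429, -0.784]
contact_force: [0.6, -0.5, -0.1]
opening: 0.0439
```

```bash
python3 -c "
from h import *
go([.581,.2095,.15],TH)"
```

```text
t 7.78 p [0.5611 0.0858 0.1953] a 0.5649 open 0.0439 F [ 0.6 -0.5 -0.1]
delta [45.5, 83.0, -93.7] [0.6329, -0.0032, 0.0025] rows 3.194332875766726 5.064529149700199
```

Call:
jog_arm:
  motion: [0, 83, -94, 0.633, 0, 0, 0, 83, -94, 0.633, 0, 0, 0, 83, -94, 0.633, 0, 0, 45, 83, -94, 0.633, 0, 0, 45, 83, -94, 0.633, 0, 0, 45, 83, -94, 0.633, 0, 0, 45, 83, -94, 0.633, 0, 0, 45, 83, -94, 0.633, 0, 0]

```text
time_s: 8.45
ee_pos: [0.5805, 0.204, 0.1506]
orientation: [1.254, 1.18, -1.259]
contact_force: [0.4, 0.4, -0.6]
opening: 0.0437
```

```bash
python3 -c "
from h import *
go([.581,.2095,.038],TH)
d=snapw('c8')"
```

```text
t 8.45 p [0.5805 0.204  0.1506] a -0.0643 open 0.0437 F [ 0.4  0.4 -0.6]
delta [112.6, 0.5, -5.7] [0.0037, 0.001, 0.003] rows 2.7041545078801397 0.03893696358236146
```

View pics/c8.png

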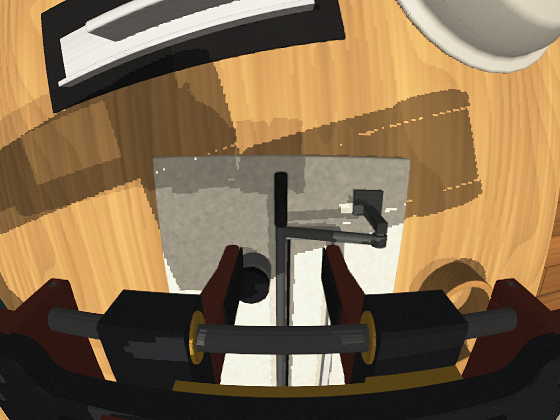

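```bash
python3 -c "
from h import *
d=load('c8.pkl')
for uv in [(281,173),(281,226),(281,199.5)]:
  X=wz(d,d['pose'],*uv,.046);print(X,w2t(X))"
```

```text
[0.58283256 0.23167912 0.046     ] [-0.02832471  0.21475083  0.046     ]
[0.57967265 0.18331736 0.046     ] [-0.02819125  0.16628614  0.046     ]
[0.58129157 0.20806243 0.046     ] [-0.02825744  0.19108402  0.046     ]
```

Call:
jog_arm:
  motion: [40, 0.5, -5, 0, 0, 0, 80, 0.5, -5, 0, 0, 0, 111, 0.5, -5, 0, 0, 0, 111, 0.5, -5, 0, 0, 0, 111, 0.5, -5, 0, 0, 0, 111, 0.5, -5, 0, 0, 0]

```text
time_s: 9.0
ee_pos: [0.5837, 0.2092, 0.043]
orientation: [1.259, 1.176, -1.256]
contact_force: [0.2, 0.0, 0.7]
opening: 0.0442
```

Call:
jog_arm:
  motion: [0, 0, 0, 0, 0, 0, 0, 0, 0, 0, 0, 0, 0, 0, 0, 0, 0, 0, 0, 0, 0, 0, 0, 0]
  fingers: 0
  grip_force: 20

```text
time_s: 9.33
ee_pos: [0.5832, 0.2093, 0.0427]
orientation: [1.259, 1.176, -1.256]
contact_force: [-0.4, 0.9, -0.3]
opening: 0.0207
```

```bash
python3 - <<'E'
from h import *
s,p,R=tool();go(p)
# arc relative in tool frame: tool y ~ +x tray, tool x = down
r=np.hypot(87,22);a0=-np.arctan2(22,87)
for b in np.arange(0,2.2,.15):
    dx=-87*-1 - r*np.cos(a0+b); dz=r*np.sin(a0+b)+22
    print(round(b,2),"tool x",round(-dz,1),"tool y",round(dx,1))
E
```

```text
t 9.33 p [0.5832 0.2093 0.0427] a -0.0657 open 0.0207 F [-0.4  0.9 -0.3]
delta [0.0, 0.0, 0.0] [0.0, 0.0, 0.0] rows 0.0 0.0
0.0 tool x -0.0 tool y 0.0
0.15 tool x -13.2 tool y -2.3
0.3 tool x -26.7 tool y -2.6
0.45 tool x -40.0 tool y -0.9
0.6 tool x -53.0 tool y 2.8
0.75 tool x -65.2 tool y 8.3
0.9 tool x -76.5 tool y 15.7
1.05 tool x -86.5 tool y 24.6
1.2 tool x -95.1 tool y 35.0
1.35 tool x -102.1 tool y 46.5
1.5 tool x -107.2 tool y 58.9
1.65 tool x -110.5 tool y 72.0
1.8 tool x -111.7 tool y 85.3
1.95 tool x -111.0 tool y 98.8
2.1 tool x -108.2 tool y 111.9
```

Call:
jog_arm:
  motion: [4, -1, 0, 0, 0, 0, 4, -1, 0, 0, 0, 0, 4, -1, 0, 0, 0, 0, 4, -1, 0, 0, 0, 0, 4, -1, 0, 0, 0, 0]
  fingers: 0

```text
time_s: 9.75
ee_pos: [0.5797, 0.2096, 0.0391]
orientation: [1.257, 1.179, -1.259]
contact_force: [-6.0, -0.1, 21.5]
opening: 0.0014
```

```bash
python3 - <<'E'
from h import *
s,p,R=tool();go(p)
E
```

```text
t 9.75 p [0.5797 0.2096 0.0391] a -0.0658 open 0.0014 F [-6.  -0.1 21.5]
delta [0.0, 0.0, 0.0] [0.0, 0.0, 0.0] rows 0.0 0.0
```

```bash
python3 - <<'E'
from h import *
d=snapw('c9'); s=snap('scene','c9s'); crop(s['img'],200,140,360,260,5,'pics/c9z.png')
E
```

```text
(no output)
```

View pics/c9.png

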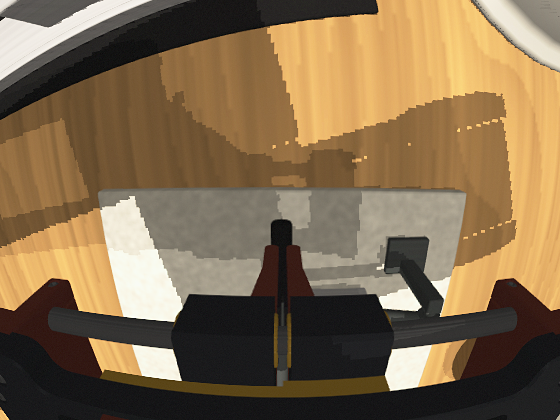

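View pics/c9z.png

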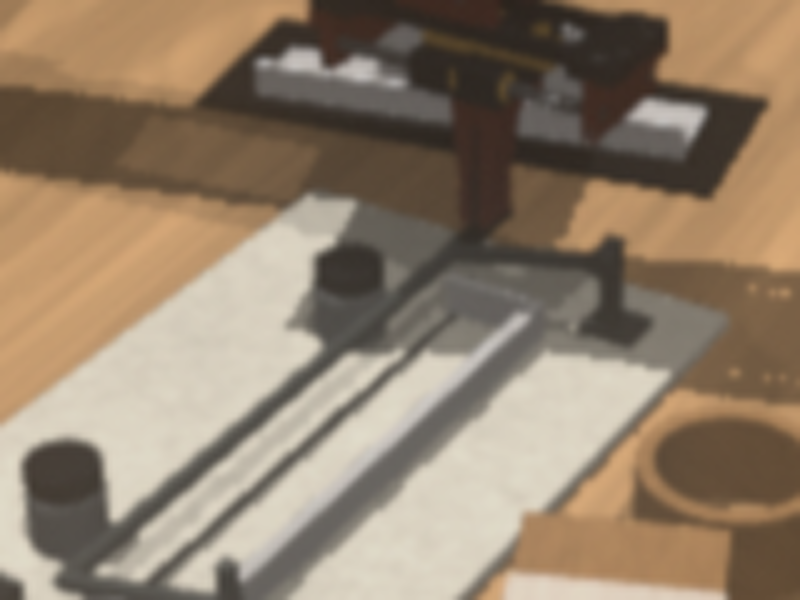

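```bash
python3 - <<'E'
from h import *
d=load('c9.pkl'); crop(d['img'],220,200,350,310,6,'pics/c9w.png')
s,p,R=tool();go(p); print(wproj(d,d['pose'],[.5813,.2329,.04]),wproj(d,d['pose'],[.5813,.2329,.022]))
E
```

```text
t 9.85 p [0.58   0.2096 0.0392] a -0.0658 open 0.0007 F [-7.2  0.9 20. ]
delta [0.0, 0.0, 0.0] [0.0, 0.0, 0.0] rows 0.0 0.0
[279.06231436 218.70026522] [279.38226011 208.83568029]
```

View pics/c9w.png

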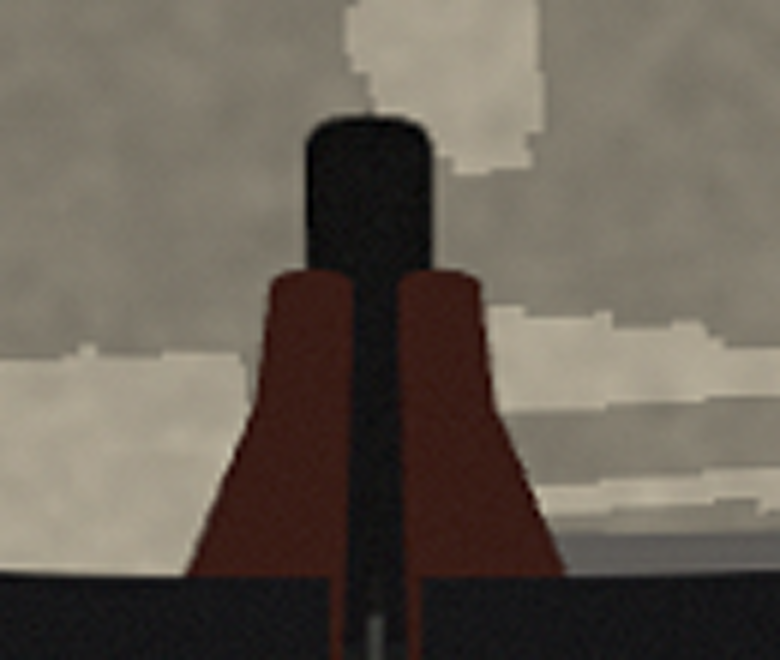

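```bash
python3 - <<'E'
from h import *
d=load('c9.pkl'); p,R=d['pose']
for z in (.022,.034,.046,.05): print(z,wproj(d,d['pose'],[.58,.2196,z]), wproj(d,d['pose'],[.58,.2046,z]))
d=load('c8.pkl'); p,R=d['pose']; print(wproj(d,d['pose'],p+R@np.array([.017,.022,-.010])),'c8 tips seen at (237,247),(330,247)')
d=load('c1.pkl'); p,R=d['pose']; print(wproj(d,d['pose'],p+R@np.array([.017,.044,-.010])),'c1 tips seen at (370,246)')
E
```

```text
0.022 [278.75368597 229.5364301 ] [280.40265423 251.57835218]
0.034 [278.51681178 236.99106742] [280.26988097 260.04186297]
0.046 [278.2515574  245.37401384] [280.12220716 269.48943137]
0.05 [278.15599984 248.403167  ] [280.06927619 272.88461919]
[314.93153728 229.42074423] c8 tips seen at (237,247),(330,247)
[353.69980426 227.65923971] c1 tips seen at (370,246)
```

```bash
python3 - <<'E'
from cell import manip
print(manip.tips_ahead, [a for a in dir(manip) if not a.startswith('_')])
s=manip.sense();print(s['ee_pos'],s['torque'],s['contact_force'],s['qpos'])
from h import *
c=load('c9s.pkl')
for z in (.022,.034,.046,.06): print(z,proj(c,[.58,.2096,z]),((proj(c,[.58,.2096,z])-[200,140])*5).round())
E
```

```text
0.017 ['IKError', 'close_job', 'sense', 'snapshot', 'tips_ahead']
[0.57995637 0.20963797 0.0392242 ] [0.01076277 1.43912095 0.02077719] [-7.18410318  0.93982635 20.03775074] [2.34376177e-01 5.79718483e-01 1.63697603e+00 1.02977160e-03
 9.26672788e-01 2.99559217e-01]
0.022 [295.81549858 190.77539455] [479. 254.]
0.034 [295.83345227 186.91141504] [479. 235.]
0.046 [295.85158872 183.00810168] [479. 215.]
0.06 [295.87298265 178.40371644] [479. 192.]
```

```bash
python3 - <<'E'
from h import *
for n,w in (('c1',.044),('c8',.0219)):
    d=load(n+'.pkl');p,R=d['pose']
    for x in (.017,.005,-.007): 
        for z in (-.01,0): print(n,x,z,[wproj(d,d['pose'],p+R@np.array([x,s*w,z])).round(1).tolist() for s in (-1,1)])
d=load('c8.pkl');crop(d['img'],190,220,370,350,4.4,'pics/c8f.png')
E
```

```text
c1 0.017 -0.01 [[212.6, 227.6], [353.7, 227.7]]
c1 0.017 0 [[213.7, 242.3], [352.5, 242.4]]
c1 0.005 -0.01 [[208.5, 234.8], [357.8, 234.9]]
c1 0.005 0 [[209.9, 250.2], [356.4, 250.3]]
c1 -0.007 -0.01 [[204.0, 242.9], [362.4, 242.9]]
c1 -0.007 0 [[205.6, 259.0], [360.7, 259.1]]
c8 0.017 -0.01 [[243.8, 229.4], [314.8, 229.4]]
c8 0.017 0 [[244.5, 244.2], [314.2, 244.2]]
c8 0.005 -0.01 [[241.6, 236.8], [316.7, 236.8]]
c8 0.005 0 [[242.4, 252.3], [316.1, 252.4]]
c8 -0.007 -0.01 [[239.1, 245.1], [318.9, 245.2]]
c8 -0.007 0 [[240.0, 261.4], [318.1, 261.4]]
```

View pics/c8f.png

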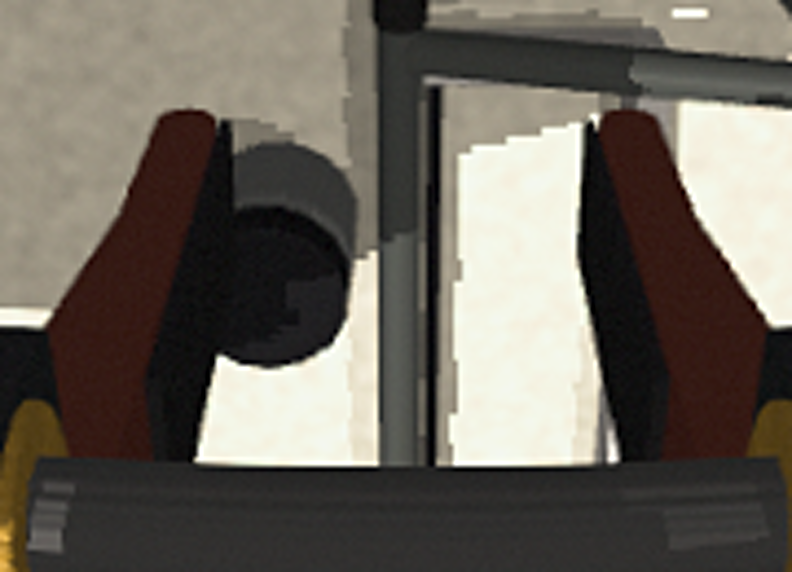

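Call:
jog_arm:
  motion: [-25, 1, 0, 0, 0, 0, -25, 1, 0, 0, 0, 0, -25, 1, 0, 0, 0, 0, -25, 1, 0, 0, 0, 0, -25, 1, 0, 0, 0, 0]
  fingers: 50

```text
time_s: 10.27
ee_pos: [0.5816, 0.2089, 0.0615]
orientation: [1.256, 1.178, -1.259]
contact_force: [-0.1, 1.1, -0.3]
opening: 0.0303
```

```bash
python3 - <<'E'
from h import *
d=snapw('c10');crop(d['img'],190,160,370,310,4.2,'pics/c10f.png')
go([.5813,.2085,.017],TH)
E
```

```text
t 10.32 p [0.5816 0.2089 0.0613] a -0.0658 open 0.0341 F [-0.3 -0.7 -0.2]
delta [44.3, -0.2, 0.4] [0.0022, 0.0006, 0.0018] rows 1.0630153889353595 0.023191394497174625
```

View pics/c10f.png

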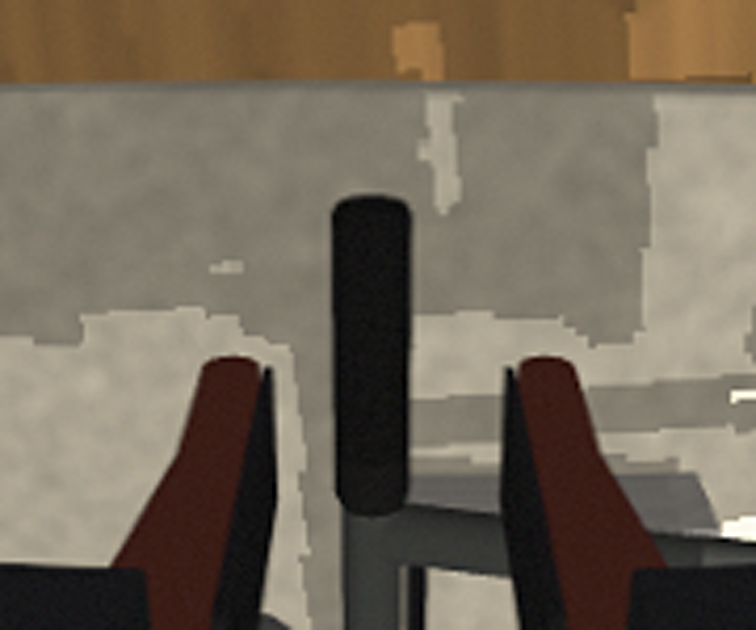

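Call:
jog_arm:
  motion: [15, -2, 0, 0, 0, 0, 30, -2, 0, 0, 0, 0, 44, -2, 0, 0, 0, 0, 44, -2, 0, 0, 0, 0, 44, -2, 0, 0, 0, 0]

```text
time_s: 10.73
ee_pos: [0.5792, 0.2089, 0.0171]
orientation: [1.255, 1.179, -1.26]
contact_force: [-0.4, 0.4, 0.7]
opening: 0.0438
```

Call:
jog_arm:
  motion: [0, 0, 0, 0, 0, 0, 0, 0, 0, 0, 0, 0, 0, 0, 0, 0, 0, 0, 0, 0, 0, 0, 0, 0, 0, 0, 0, 0, 0, 0]
  fingers: 0

```text
time_s: 11.15
ee_pos: [0.5804, 0.2094, 0.0189]
orientation: [1.258, 1.177, -1.257]
contact_force: [-8.8, 1.6, 3.5]
opening: 0.0143
```

```bash
python3 - <<'E'
from h import *
s,p,R=tool();go(p)
E
```

```text
t 11.15 p [0.5804 0.2094 0.0189] a -0.0659 open 0.0143 F [-8.8  1.6  3.5]
delta [0.0, 0.0, 0.0] [0.0, 0.0, 0.0] rows 0.0 0.0
```

Call:
jog_arm:
  motion: [-13, -2, 0, 0, 0, 0, -27, -2.5, 0, 0, 0, 0, -40, -1, 0, 0, 0, 0, -53, 3, 0, 0, 0, 0, -65, 8, 0, 0, 0, 0, -65, 8, 0, 0, 0, 0]

```text
time_s: 11.65
ee_pos: [0.5854, 0.2086, 0.0854]
orientation: [1.255, 1.181, -1.262]
contact_force: [-9.7, 0.5, 5.1]
opening: 0.011
```

```bash
python3 - <<'E'
from h import *
s,p,R=tool();go(p)
d=snapw('c11');s=snap('scene','c11s'); crop(s['img'],180,140,360,300,4.2,'pics/c11z.png')
E
```

```text
t 11.65 p [0.5854 0.2086 0.0854] a -0.0659 open 0.011 F [-9.7  0.5  5.1]
delta [0.0, 0.0, 0.0] [0.0, 0.0, 0.0] rows 0.0 0.0
```

View pics/c11z.png

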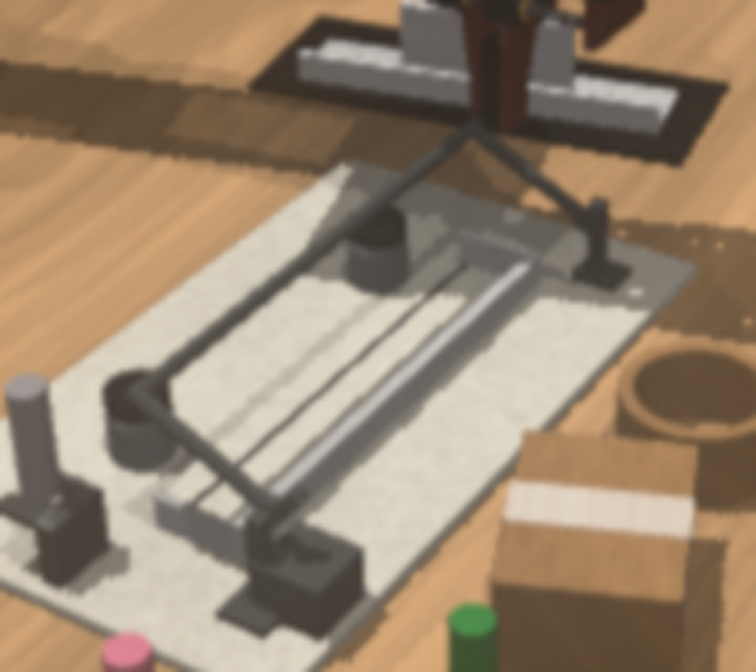

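Call:
jog_arm:
  motion: [-11, 7, 0, 0, 0, 0, -21, 16, 0, 0, 0, 0, -30, 27, 0, 0, 0, 0, -37, 38, 0, 0, 0, 0, -42, 50, 0, 0, 0, 0, -45, 64, 0, 0, 0, 0, -45, 64, 0, 0, 0, 0]

```text
time_s: 12.33
ee_pos: [0.6538, 0.2043, 0.1331]
orientation: [1.259, 1.175, -1.255]
contact_force: [-5.4, -2.7, 21.9]
opening: 0.0115
```

```bash
python3 - <<'E'
from h import *
s,p,R=tool();go(p)
E
```

```text
t 12.33 p [0.6538 0.2043 0.1331] a -0.0657 open 0.0115 F [-5.4 -2.7 21.9]
delta [0.0, 0.0, 0.0] [0.0, 0.0, 0.0] rows 0.0 0.0
```

Call:
jog_arm:
  motion: [-5, 13, 0, 0, 0, 0, -4.5, 27, 0, 0, 0, 0, -1.5, 40, 0, 0, 0, 0, 0, 44, 0, 0, 0, 0, 0, 44, 0, 0, 0, 0]

```text
time_s: 12.75
ee_pos: [0.695, 0.2013, 0.1302]
orientation: [1.256, 1.179, -1.26]
contact_force: [-5.1, -2.7, 8.8]
opening: 0.011
```

```bash
python3 - <<'E'
from h import *
s,p,R=tool();go(p)
d=snapw('c12');s=snap('scene','c12s'); crop(s['img'],180,120,360,300,3.3,'pics/c12z.png')
E
```

```text
t 12.75 p [0.695  0.2013 0.1302] a -0.066 open 0.011 F [-5.1 -2.7  8.8]
delta [0.0, 0.0, 0.0] [0.0, 0.0, 0.0] rows 0.0 0.0
```

View pics/c12z.png

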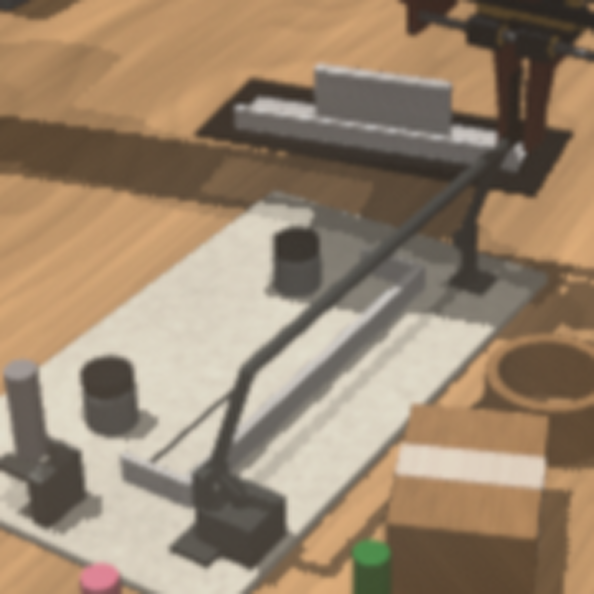

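View pics/c12.png

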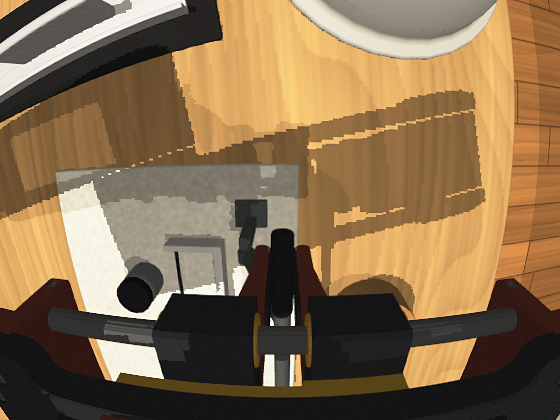

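Call:
jog_arm:
  motion: [2, 4, 0, 0, 0, 0, 3, 8, 0, 0, 0, 0, 3, 8, 0, 0, 0, 0, 3, 8, 0, 0, 0, 0]

```text
time_s: 13.18
ee_pos: [0.6952, 0.2016, 0.1277]
orientation: [1.249, 1.188, -1.269]
contact_force: [-25.4, -0.8, 23.6]
opening: 0.0117
```

```bash
python3 - <<'E'
from h import *
s,p,R=tool();go(p);print(w2t(p))
E
```

```text
t 13.18 p [0.6952 0.2016 0.1277] a -0.0652 open 0.0117 F [-25.4  -0.8  23.6]
delta [0.0, 0.0, 0.0] [0.0, 0.0, 0.0] rows 0.0 0.0
[0.08578288 0.1923321  0.12768974]
```

Call:
jog_arm:
  motion: [0, -4, 0, 0, 0, 0, 0, -4, 0, 0, 0, 0, 0, -4, 0, 0, 0, 0, 0, -4, 0, 0, 0, 0]
  fingers: 40

```text
time_s: 13.52
ee_pos: [0.7009, 0.2014, 0.1259]
orientation: [1.258, 1.176, -1.256]
contact_force: [0.5, -0.3, -0.3]
opening: 0.0335
```

Call:
jog_arm:
  motion: [-40, 0, 0, 0, 0, 0, -80, 0, 0, 0, 0, 0, -100, 0, 0, 0, 0, 0, -100, 0, 0, 0, 0, 0]

```text
time_s: 13.85
ee_pos: [0.7044, 0.202, 0.2322]
orientation: [1.265, 1.171, -1.248]
contact_force: [0.9, 0.9, 0.6]
opening: 0.0353
```

```bash
python3 - <<'E'
from h import *
d=snap('top','c13t');s=snap('scene','c13s'); crop(d['img'],170,130,440,320,2.9,'pics/c13z.png')
t=load('a_top.pkl')
print('pink base',onz(t,170+685/2.9,170+125/2.9,0.0),'green')
go([.5443,-.3027,.15],np.pi/2)
E
```

```text
pink base [ 0.66142953 -0.29535447  0.        ] green
t 13.95 p [0.7012 0.2014 0.2264] a -0.066 open 0.0353 F [ 0.9 -0.4 -0.9]
delta [75.8, -123.6, 513.4] [-1.6368, 0.0018, -0.0024] rows 12.792726073402276 13.097821315483829
```

View pics/c13z.png

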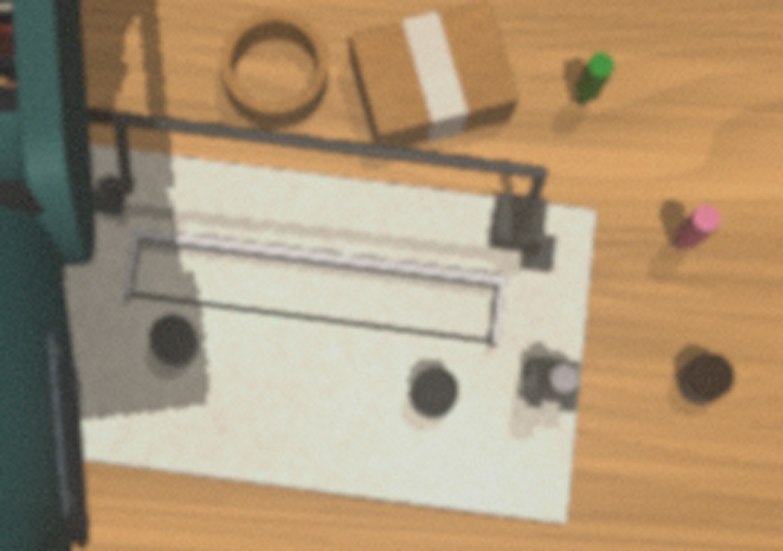

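View pics/c13s.png

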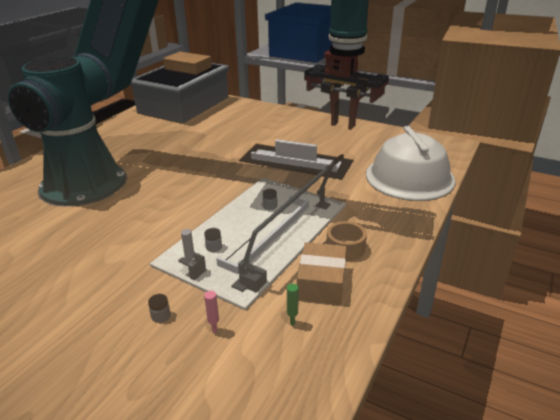

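Call:
jog_arm:
  motion: [0, -70, 290, -0.95, 0, 0, 0, -70, 290, -0.95, 0, 0, 0, -70, 290, -0.95, 0, 0, 0, -70, 290, -0.95, 0, 0, 0, -70, 290, -0.95, 0, 0, 0, -70, 290, -0.95, 0, 0, 0, -70, 290, -0.95, 0, 0, 0, -70, 290, -0.95, 0, 0]
  fingers: 75

```text
time_s: 14.62
ee_pos: [0.6083, -0.0882, 0.2231]
orientation: [0.533, 1.508, -0.538]
contact_force: [0.3, -0.4, -0.5]
opening: 0.0658
```

```bash
python3 - <<'E'
from h import *
t=load('c13t.pkl');X=onz(t,170+335/2.9,130+147/2.9,.147);print(w2t(X))
go([.5443,-.3027,.15],np.pi/2)
E
```

```text
[ 0.08529204 -0.0066383   0.147     ]
t 14.62 p [ 0.6083 -0.0882  0.2231] a 0.887 open 0.0658 F [ 0.3 -0.4 -0.5]
delta [73.7, -206.4, 86.1] [-0.6838, -0.0039, 0.0031] rows 5.646094782140266 5.471842963070762
```

Call:
jog_arm:
  motion: [0, -206, 86, -0.684, 0, 0, 0, -206, 86, -0.684, 0, 0, 0, -206, 86, -0.684, 0, 0, 0, -206, 86, -0.684, 0, 0, 0, -206, 86, -0.684, 0, 0, 74, -206, 86, -0.684, 0, 0, 74, -206, 86, -0.684, 0, 0, 74, -206, 86, -0.684, 0, 0]

```text
time_s: 15.28
ee_pos: [0.5412, -0.2965, 0.1432]
orientation: [0.01, 1.583, 0.001]
contact_force: [-0.4, 0.8, -1.2]
opening: 0.066
```

```bash
python3 - <<'E'
from h import *
go([.5443,-.3027,.05],np.pi/2)
d=snapw('c14')
E
```

```text
t 15.28 p [ 0.5412 -0.2965  0.1432] a 1.5651 open 0.066 F [-0.4  0.8 -1.2]
delta [93.1, -6.9, 4.3] [-0.0057, -0.012, -0.0072] rows 2.240645733284983 0.12068321006345542
```

View pics/c14.png

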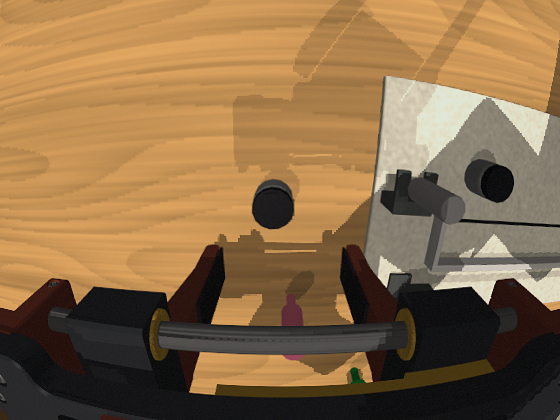

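```bash
python3 - <<'E'
from h import *
d=load('c14.pkl');X=wz(d,d['pose'],273,204.5,.044);print(X);go([X[0],X[1],.003],np.pi/2)
E
```

```text
[ 0.53956186 -0.30449738  0.044     ]
t 15.33 p [ 0.543  -0.2958  0.1463] a 1.5654 open 0.0661 F [0.1 0.  0.6]
delta [143.3, -9.6, -2.1] [-0.0054, -0.0092, -0.0063] rows 3.4442361076133694 0.09910469335972225
```

Call:
jog_arm:
  motion: [0, -8, -1, -0.005, 0, 0, 40, -8, -1, -0.005, 0, 0, 80, -8, -1, -0.005, 0, 0, 115, -8, -1, -0.005, 0, 0, 142, -8, -1, -0.005, 0, 0, 142, -8, -1, -0.005, 0, 0, 142, -8, -1, -0.005, 0, 0, 142, -8, -1, -0.005, 0, 0]

```text
time_s: 16.0
ee_pos: [0.5484, -0.3061, 0.012]
orientation: [-0.004, 1.568, 0.001]
contact_force: [-0.4, 0.0, 0.6]
opening: 0.0656
```

```bash
python3 - <<'E'
from h import *
go([.5425,-.3035,.003],np.pi/2)
d=snapw('c15')
E
```

```text
t 16.0 p [ 0.5484 -0.3061  0.012 ] a 1.5741 open 0.0656 F [-0.4  0.   0.6]
delta [9.0, 2.7, -5.9] [0.0033, 0.0032, 0.0024] rows 0.26521676796635946 0.04151656950044666
```

View pics/c15.png

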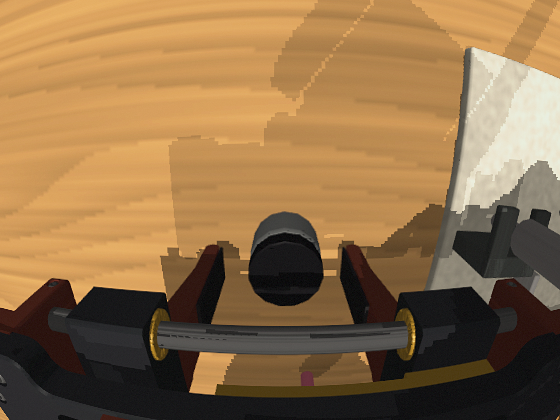

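```bash
python3 - <<'E'
from h import *
d=load('c15.pkl');X=wz(d,d['pose'],286,268,.044);print(X);go([X[0],X[1],.003],np.pi/2)
E
```

```text
[ 0.54001153 -0.30491684  0.044     ]
t 16.05 p [ 0.5486 -0.3064  0.0124] a 1.5739 open 0.0659 F [-0.4 -0.2 -0.3]
delta [9.3, 1.6, -8.6] [0.0031, 0.004, 0.003] rows 0.3068315326030057 0.04740490973219651
```

Call:
jog_arm:
  motion: [8, 1.5, -8, 0, 0, 0, 8, 1.5, -8, 0, 0, 0, 8, 1.5, -8, 0, 0, 0]

```text
time_s: 16.3
ee_pos: [0.539, -0.3043, 0.0033]
orientation: [-0.003, 1.569, 0.001]
contact_force: [-0.2, 0.1, 0.6]
opening: 0.0656
```

Call:
jog_arm:
  motion: [0, 0, 0, 0, 0, 0, 0, 0, 0, 0, 0, 0, 0, 0, 0, 0, 0, 0, 0, 0, 0, 0, 0, 0, 0, 0, 0, 0, 0, 0]
  fingers: 0
  grip_force: 20

```text
time_s: 16.72
ee_pos: [0.5384, -0.3039, 0.0016]
orientation: [-0.002, 1.571, 0.002]
contact_force: [-0.2, 0.5, 2.6]
opening: 0.0376
```

```bash
python3 - <<'E'
from h import *
go([.54,-.3035,.1],np.pi/2); d=snapw('c16')
E
```

```text
t 16.72 p [ 0.5384 -0.3039  0.0016] a 1.5732 open 0.0376 F [-0.2  0.5  2.6]
delta [-98.4, 0.4, 1.6] [0.0024, 0.0003, 0.0004] rows 2.3599809998053716 0.01956660419518972
```

View pics/c16.png

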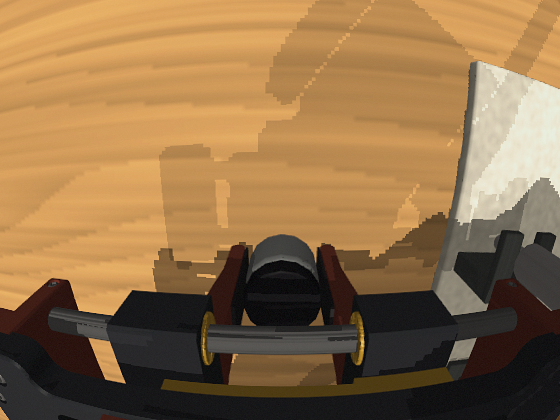

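Call:
jog_arm:
  motion: [-40, 0, 0, 0, 0, 0, -80, 0, 0, 0, 0, 0, -120, 0, 0, 0, 0, 0, -160, 0, 0, 0, 0, 0, -190, 0, 0, 0, 0, 0, -190, 0, 0, 0, 0, 0, -190, 0, 0, 0, 0, 0]

```text
time_s: 17.35
ee_pos: [0.5392, -0.3045, 0.1935]
orientation: [-0.004, 1.567, -0.0]
contact_force: [-0.2, -0.6, -0.6]
opening: 0.0376
```

```bash
python3 - <<'E'
from h import *
P=t2w([-.075,0,.2]);go(P,np.pi/2+TH)
E
```

```text
t 17.35 p [ 0.5392 -0.3045  0.1935] a 1.5732 open 0.0376 F [-0.2 -0.6 -0.6]
delta [-7.5, 325.2, -16.8] [0.0704, 0.0036, 0.0025] rows 7.81008662553812 0.5641782219245068
```

Call:
jog_arm:
  motion: [0, 40, -17, 0.07, 0, 0, 0, 80, -17, 0.07, 0, 0, 0, 120, -17, 0.07, 0, 0, 0, 160, -17, 0.07, 0, 0, 0, 200, -17, 0.07, 0, 0, 0, 240, -17, 0.07, 0, 0, 0, 280, -17, 0.07, 0, 0, 0, 325, -17, 0.07, 0, 0]

```text
time_s: 18.02
ee_pos: [0.5183, 0.0197, 0.1891]
orientation: [0.054, 1.574, -0.053]
contact_force: [0.9, 0.3, -0.4]
opening: 0.0376
```

Call:
jog_arm:
  motion: [40, 0, 0, 0, 0, 0, 80, 0, 0, 0, 0, 0, 115, 0, 0, 0, 0, 0, 135, 0, 0, 0, 0, 0, 135, 0, 0, 0, 0, 0, 135, 0, 0, 0, 0, 0]

```text
time_s: 18.52
ee_pos: [0.5178, 0.0181, 0.0542]
orientation: [0.053, 1.576, -0.053]
contact_force: [-0.5, -0.0, -0.1]
opening: 0.038
```

```bash
python3 - <<'E'
from h import *
P=t2w([-.075,0,.0125]);go(P,np.pi/2+TH)
d=snapw('c17')
E
```

```text
t 18.52 p [0.5178 0.0181 0.0542] a 1.5033 open 0.038 F [-0.5 -0.  -0.1]
delta [41.7, 2.7, 4.0] [0.0005, -0.0062, -0.0001] rows 1.0068539718167961 0.0496976471826507
```

View pics/c17.png

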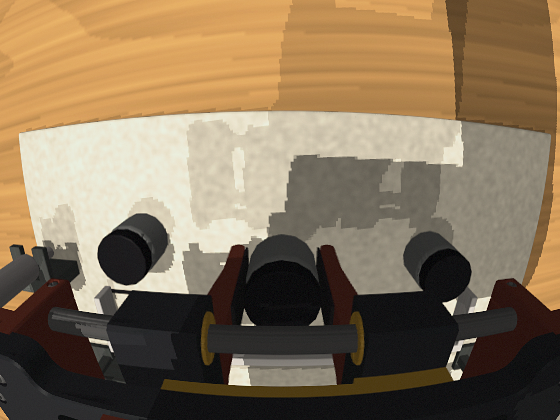

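Call:
jog_arm:
  motion: [20, 0, 0, 0, 0, 0, 36, 0, 0, 0, 0, 0, 40, 0, 0, 0, 0, 0, 40, 0, 0, 0, 0, 0]

```text
time_s: 18.9
ee_pos: [0.5205, 0.0177, 0.0167]
orientation: [0.053, 1.57, -0.053]
contact_force: [0.0, -0.2, -0.6]
opening: 0.0379
```

```bash
python3 - <<'E'
from h import *
P=t2w([-.075,0,.0125]);go(P,np.pi/2+TH)
E
```

```text
t 18.9 p [0.5205 0.0177 0.0167] a 1.5029 open 0.0379 F [ 0.  -0.2 -0.6]
delta [4.2, 3.0, 1.0] [0.0001, -0.0002, 0.0001] rows 0.12637358860798115 0.0018249536708848538
```

Call:
jog_arm:
  motion: [3, 0, 0, 0, 0, 0, 4.5, 0, 0, 0, 0, 0, 4.5, 0, 0, 0, 0, 0]

```text
time_s: 19.15
ee_pos: [0.521, 0.0178, 0.0126]
orientation: [0.053, 1.569, -0.053]
contact_force: [0.4, -1.0, -1.0]
opening: 0.0382
```

Call:
jog_arm:
  motion: [0, 0, 0, 0, 0, 0, 0, 0, 0, 0, 0, 0, 0, 0, 0, 0, 0, 0, 0, 0, 0, 0, 0, 0, 0, 0, 0, 0, 0, 0]
  fingers: 70

```text
time_s: 19.57
ee_pos: [0.5205, 0.0178, 0.012]
orientation: [0.053, 1.57, -0.053]
contact_force: [0.9, -0.7, -0.2]
opening: 0.061
```

Call:
jog_arm:
  motion: [-40, 0, 0, 0, 0, 0, -80, 0, 0, 0, 0, 0, -120, 0, 0, 0, 0, 0, -160, 0, 0, 0, 0, 0, -200, 0, 0, 0, 0, 0, -200, 0, 0, 0, 0, 0, -200, 0, 0, 0, 0, 0]

```text
time_s: 20.15
ee_pos: [0.5223, 0.0177, 0.2145]
orientation: [0.053, 1.564, -0.053]
contact_force: [0.7, 0.1, -0.2]
opening: 0.0615
```

```bash
python3 - <<'E'
from h import *
# ruler pose estimate
go([.483,.377,.21],-np.pi/2+.15)
d=snapw('c18'); snap('top','c18t')
E
```

```text
t 20.15 p [0.5223 0.0177 0.2145] a 1.5033 open 0.0615 F [ 0.7  0.1 -0.2]
delta [4.0, 355.8, -63.4] [2.9241, 0.0014, -0.0087] rows 8.667263992466394 23.399566426951058
```

View pics/c18.png

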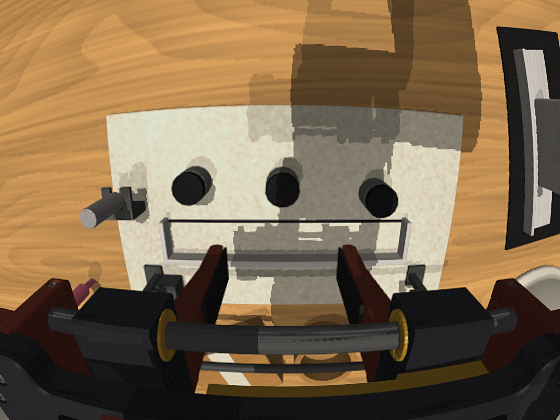

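View pics/c18t.png

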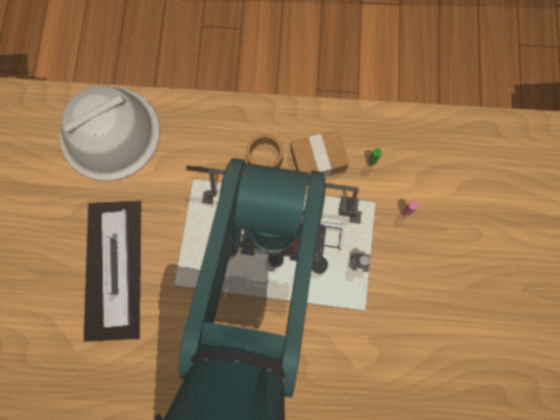

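Call:
jog_arm:
  motion: [0, 120, -21, 0.95, 0, 0, 0, 120, -21, 0.95, 0, 0, 0, 120, -21, 0.95, 0, 0, 0, 120, -21, 0.95, 0, 0, 0, 120, -21, 0.95, 0, 0, 0, 120, -21, 0.95, 0, 0, 0, 120, -21, 0.95, 0, 0, 0, 120, -21, 0.95, 0, 0]

```text
time_s: 20.92
ee_pos: [0.5056, 0.139, 0.2092]
orientation: [0.795, 1.424, -0.8]
contact_force: [-0.4, 0.1, -0.8]
opening: 0.0615
```

```bash
python3 - <<'E'
from h import *
go([.483,.377,.21],-np.pi/2+.15)
E
```

```text
t 20.92 p [0.5056 0.139  0.2092] a 0.5475 open 0.0615 F [-0.4  0.1 -0.8]
delta [-0.9, 104.5, -215.0] [1.9683, 0.0035, 0.0052] rows 5.732407287081251 15.750958696266968
```

Call:
jog_arm:
  motion: [0, 52, -107, 0.98, 0, 0, 0, 52, -107, 0.98, 0, 0, 0, 52, -107, 0.98, 0, 0, 0, 52, -107, 0.98, 0, 0, 0, 52, -107, 0.98, 0, 0, 0, 52, -107, 0.98, 0, 0, 0, 52, -107, 0.98, 0, 0, 0, 52, -107, 0.98, 0, 0]

```text
time_s: 21.58
ee_pos: [0.4938, 0.257, 0.2089]
orientation: [1.505, 0.983, -1.515]
contact_force: [1.2, 0.1, -0.2]
opening: 0.0618
```

```bash
python3 - <<'E'
from h import *
go([.483,.377,.21],-np.pi/2+.15)
E
```

```text
t 21.58 p [0.4938 0.257  0.2089] a -0.4179 open 0.0618 F [ 1.2  0.1 -0.2]
delta [-1.2, -58.5, -105.3] [1.0029, 0.0055, 0.0016] rows 2.8898863525182135 8.02529189522808
```

Call:
jog_arm:
  motion: [0, -58, -105, 0.99, 0, 0, 0, -58, -105, 0.99, 0, 0, 0, -58, -105, 0.99, 0, 0, 0, -58, -105, 0.99, 0, 0, 0, -58, -105, 0.99, 0, 0, 0, -58, -105, 0.99, 0, 0, 0, -58, -105, 0.99, 0, 0, 0, -58, -105, 0.99, 0, 0]

```text
time_s: 22.25
ee_pos: [0.4828, 0.3761, 0.2086]
orientation: [2.126, 0.178, -2.137]
contact_force: [-0.8, 0.1, -0.2]
opening: 0.0616
```

Call:
jog_arm:
  motion: [0, 0, 0, 0, 0, 0, 0, 0, 0, 0, 0, 0]

```text
time_s: 22.42
ee_pos: [0.4833, 0.3761, 0.2095]
orientation: [2.123, 0.189, -2.131]
contact_force: [-0.2, -0.8, 0.1]
opening: 0.0612
```

```bash
python3 - <<'E'
from h import *
go([.483,.377,.21],-np.pi/2+.15)
d=snapw('c19')
E
```

```text
t 22.42 p [0.4833 0.3761 0.2095] a -1.3916 open 0.0612 F [-0.2 -0.8  0.1]
delta [-0.5, -0.9, 0.2] [0.0292, 0.0038, -0.0016] rows 0.02492016248453036 0.2362444643648395
```

View pics/c19.png

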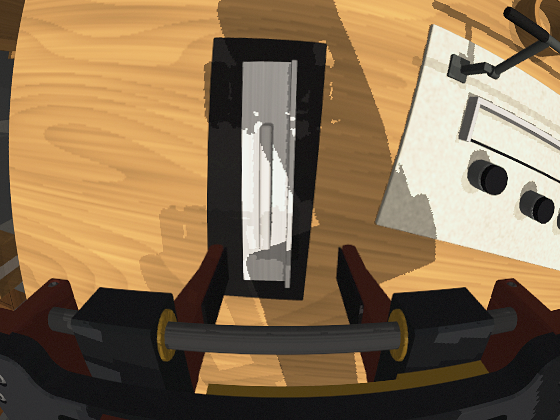

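```bash
python3 - <<'E'
from h import *
d=load('c19.pkl');crop(d['img'],200,30,340,310,2.1,'pics/c19a.png');crop(d['img'],225,110,325,290,3.3,'pics/c19b.png')
E
```

```text
(no output)
```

View pics/c19b.png

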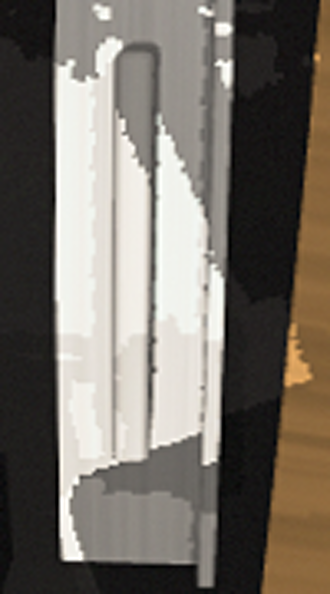

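View pics/c19a.png

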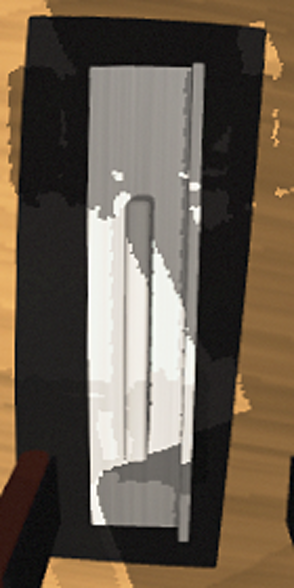

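```bash
python3 - <<'E'
from h import *
d=load('c19.pkl');P=d['pose']
A=lambda x,y,z:wz(d,P,200+x/2.1,30+y/2.1,z); B=lambda x,y,z:wz(d,P,225+x/3.3,110+y/3.3,z)
def seg(n,a,b): print(n,a.round(4),b.round(4),'len',np.linalg.norm(b-a).round(4),'mid',((a+b)/2).round(4),'ang',np.arctan2(*(a-b)[[1,0]]).round(4))
seg('rib',B(137,46,.066),B(133,468,.066))
seg('ribL',B(118,60,.066),B(116,440,.066))
seg('ribR',B(157,60,.066),B(149,440,.066))
seg('blade out top',A(205,65,.026),A(189,540,.026))
seg('blade mid',A(199,64,.026),A(184,541,.026))
seg('base left',A(90,68,.009),A(92,523,.009))
seg('matL',A(28,17,.004),A(18,550,.004)); seg('matR',A(265,28,.004),A(216,566,.004))
E
```

```text
rib [0.55   0.4018 0.066 ] [0.4188 0.381  0.066 ] len 0.1328 mid [0.4844 0.3914 0.066 ] ang 0.1568
ribL [0.545  0.4065 0.066 ] [0.4276 0.3879 0.066 ] len 0.1189 mid [0.4863 0.3972 0.066 ] ang 0.1568
ribR [0.5469 0.3954 0.066 ] [0.4295 0.3776 0.066 ] len 0.1188 mid [0.4882 0.3865 0.066 ] ang 0.1502
blade out top [0.6214 0.3828 0.026 ] [0.3565 0.3414 0.026 ] len 0.2682 mid [0.4889 0.3621 0.026 ] ang 0.155
blade mid [0.6214 0.3858 0.026 ] [0.3552 0.3442 0.026 ] len 0.2694 mid [0.4883 0.365  0.026 ] ang 0.1552
base left [0.6122 0.4422 0.009 ] [0.3474 0.4007 0.009 ] len 0.268 mid [0.4798 0.4215 0.009 ] ang 0.1554
matL [0.6372 0.4821 0.004 ] [0.3139 0.4464 0.004 ] len 0.3253 mid [0.4756 0.4643 0.004 ] ang 0.1101
matR [0.6523 0.3542 0.004 ] [0.3265 0.3171 0.004 ] len 0.3278 mid [0.4894 0.3357 0.004 ] ang 0.1134
```

```bash
python3 - <<'E'
from h import *
go([.4844,.3916,.10],-np.pi/2+.155)
E
```

```text
t 22.47 p [0.4836 0.3762 0.21  ] a -1.3914 open 0.0616 F [-0.1 -0.1  0.8]
delta [110.0, -15.1, -3.9] [0.0244, 0.0031, -0.0013] rows 2.6638647613320963 0.19737905082128857
```

Call:
jog_arm:
  motion: [0, -15, -4, 0.024, 0, 0, 40, -15, -4, 0.024, 0, 0, 80, -15, -4, 0.024, 0, 0, 110, -15, -4, 0.024, 0, 0, 110, -15, -4, 0.024, 0, 0, 110, -15, -4, 0.024, 0, 0]
  fingers: 48

```text
time_s: 22.97
ee_pos: [0.4843, 0.3913, 0.1001]
orientation: [2.136, 0.162, -2.145]
contact_force: [-0.9, 0.4, 0.4]
opening: 0.0422
```

Call:
jog_arm:
  motion: [0, 0, 0, 0, 0, 0, 0, 0, 0, 0, 0, 0]

```text
time_s: 23.13
ee_pos: [0.4875, 0.3933, 0.1042]
orientation: [2.147, 0.165, -2.139]
contact_force: [-0.4, 0.0, -0.6]
opening: 0.0424
```

```bash
python3 - <<'E'
from h import *
go([.4844,.3916,.025],-np.pi/2+.155)
d=snapw('c20')
E
```

```text
t 23.13 p [0.4875 0.3933 0.1042] a -1.4185 open 0.0424 F [-0.4  0.  -0.6]
delta [79.2, 1.3, 3.6] [-0.0027, -0.0036, 0.0015] rows 1.9009883577025672 0.03829986016799033
```

View pics/c20.png

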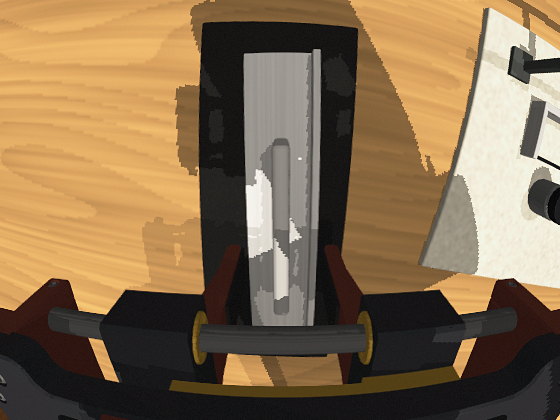

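Call:
jog_arm:
  motion: [35, 1, 2, 0, 0, 0, 60, 1, 2, 0, 0, 0, 75, 1, 2, 0, 0, 0, 75, 1, 2, 0, 0, 0, 75, 1, 2, 0, 0, 0]

```text
time_s: 23.6
ee_pos: [0.4845, 0.3913, 0.0277]
orientation: [2.143, 0.163, -2.142]
contact_force: [0.6, 0.8, 0.4]
opening: 0.042
```

```bash
python3 - <<'E'
from h import *
go([.4844,.3916,.025],-np.pi/2+.155)
E
```

```text
t 23.6 p [0.4845 0.3913 0.0277] a -1.4191 open 0.042 F [0.6 0.8 0.4]
delta [2.7, -0.3, 0.0] [-0.0033, -0.0007, 0.0002] rows 0.06639238761269176 0.026687954801707034
```

Call:
jog_arm:
  motion: [2, 0, 0, -0.003, 0, 0, 2, 0, 0, -0.003, 0, 0, 2, 0, 0, -0.003, 0, 0, 2, 0, 0, -0.003, 0, 0, 2, 0, 0, -0.003, 0, 0, 2, 0, 0, -0.003, 0, 0]
  fingers: 0
  grip_force: 50

```text
time_s: 24.1
ee_pos: [0.4845, 0.3917, 0.0257]
orientation: [2.143, 0.167, -2.14]
contact_force: [-1.2, 1.8, 5.3]
opening: 0.0118
```

Call:
jog_arm:
  motion: [-30, 0, 0, 0, 0, 0, -60, 0, 0, 0, 0, 0, -100, 0, 0, 0, 0, 0, -140, 0, 0, 0, 0, 0, -170, 0, 0, 0, 0, 0, -170, 0, 0, 0, 0, 0, -170, 0, 0, 0, 0, 0]

```text
time_s: 24.68
ee_pos: [0.4848, 0.3914, 0.1965]
orientation: [2.145, 0.167, -2.138]
contact_force: [0.4, -1.2, -3.5]
opening: 0.0112
```

```bash
python3 - <<'E'
from h import *
P=t2w([-.15,0,.19]);go(P,TH);snapw('c21')
E
```

```text
t 24.68 p [0.4848 0.3914 0.1965] a -1.4163 open 0.0112 F [ 0.4 -1.2 -3.5]
delta [5.8, 355.6, 93.8] [-1.3483, -0.0035, -0.0012] rows 8.819499339408495 10.789583096457696
```

View pics/c21.png

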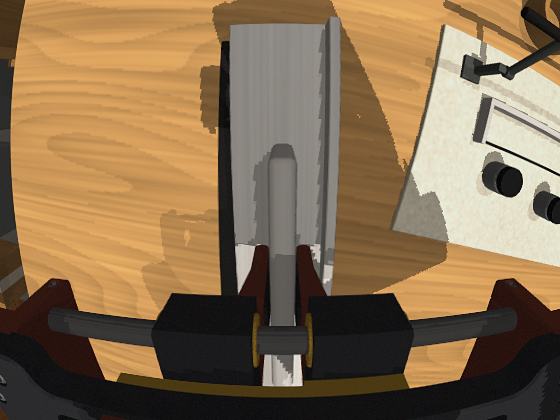

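Call:
jog_arm:
  motion: [0, 220, 58, -0.9, 0, 0, 0, 220, 58, -0.9, 0, 0, 0, 220, 58, -0.9, 0, 0, 0, 220, 58, -0.9, 0, 0, 0, 220, 58, -0.9, 0, 0, 0, 220, 58, -0.9, 0, 0, 0, 220, 58, -0.9, 0, 0, 0, 220, 58, -0.9, 0, 0]

```text
time_s: 25.4
ee_pos: [0.4579, 0.1624, 0.1922]
orientation: [1.571, 0.923, -1.582]
contact_force: [0.8, -0.0, -2.7]
opening: 0.0116
```

```bash
python3 - <<'E'
from h import *
P=t2w([-.142,0,.19]);go(P,TH)
E
```

```text
t 25.4 p [0.4579 0.1624 0.1922] a -0.5129 open 0.0116 F [ 0.8 -0.  -2.7]
delta [2.5, 64.7, 121.0] [-0.4449, 0.0033, 0.0053] rows 3.291525634477785 3.560342526988073
```

Call:
jog_arm:
  motion: [0, 65, 121, -0.445, 0, 0, 0, 65, 121, -0.445, 0, 0, 0, 65, 121, -0.445, 0, 0, 0, 65, 121, -0.445, 0, 0, 0, 65, 121, -0.445, 0, 0, 0, 65, 121, -0.445, 0, 0]

```text
time_s: 25.9
ee_pos: [0.4553, 0.0263, 0.1927]
orientation: [1.263, 1.176, -1.268]
contact_force: [0.1, 1.0, -3.1]
opening: 0.0116
```

Call:
jog_arm:
  motion: [0, 0, 0, 0, 0, 0, 0, 0, 0, 0, 0, 0]

```text
time_s: 26.07
ee_pos: [0.4564, 0.0283, 0.1938]
orientation: [1.261, 1.176, -1.264]
contact_force: [0.5, 0.7, -2.9]
opening: 0.0119
```

```bash
python3 - <<'E'
from h import *
P=t2w([-.142,0,.05]);go(P,TH);snapw('c22');snap('top','c22t');snap('scene','c22s')
E
```

```text
t 26.07 p [0.4564 0.0283 0.1938] a -0.0721 open 0.0119 F [ 0.5  0.7 -2.9]
delta [143.8, -1.0, 3.3] [-0.0041, -0.0004, 0.0024] rows 3.4498369955388664 0.038618566550533424
```

View pics/c22.png

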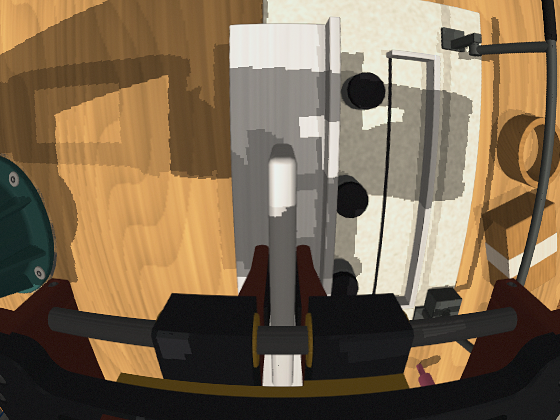

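View pics/c22s.png

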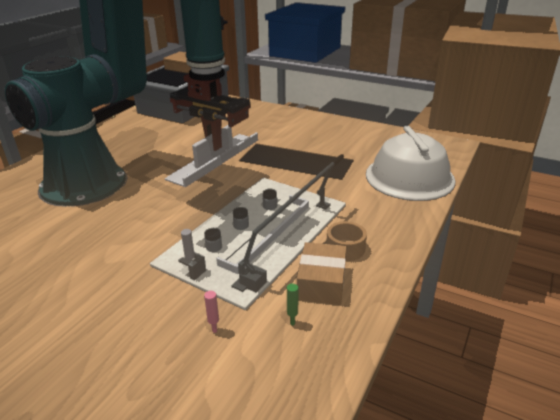

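```bash
python3 - <<'E'
from h import *
d=load('c22.pkl')
for uv in [(367,91),(351,200)]: print(w2t(wz(d,d['pose'],*uv,.054)).round(4))
for uv in [(388,230),(382,280),(398,90)]: print('line',w2t(wz(d,d['pose'],*uv,.010)).round(4))
go(t2w([-.142,0,.034]),TH)
E
```

```text
[-0.0578  0.1053  0.054 ]
[-0.07   -0.0031  0.054 ]
line [-0.0115 -0.0533  0.01  ]
line [-0.0109 -0.1227  0.01  ]
line [-0.0102  0.1117  0.01  ]
t 26.22 p [0.4571 0.0284 0.1946] a -0.0704 open 0.0115 F [ 0.2  0.6 -3.1]
delta [160.6, -1.9, 3.4] [-0.0024, -0.0001, 0.0007] rows 3.8512655214735707 0.020317229388931178
```

```bash
python3 - <<'E'
from h import *
d=load('c18.pkl');crop(d['img'],90,90,480,320,2.0,'pics/c18z.png')
d=load('c1.pkl');crop(d['img'],200,150,380,280,4.2,'pics/c1l.png')
E
```

```text
(no output)
```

View pics/c18z.png

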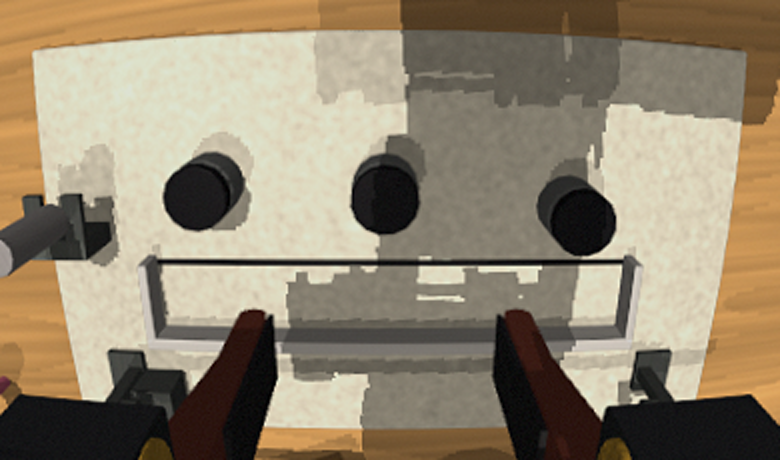

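```bash
python3 - <<'E'
from h import *
d=load('c18.pkl');P=d['pose']
g=lambda x,y,z:w2t(wz(d,P,90+x/2,90+y/2,z)).round(4)
for n,x,y,z in [('cornFR',33,50,.01),('cornFL',745,52,.01),('front mid',390,30,.01),('lineR',165,262,.01),('line mid',390,262,.01),('lineL',615,262,.01),('lip base mid',390,330,.01),('lip top front',390,340,.032),('lip top back',390,348,.032),('back edge',390,429,.01),('endlip R in',158,260,.032),('endlip L',625,260,.032)]: print(n,g(x,y,z))
d=load('c1.pkl');P=d['pose'];print('c1 line',w2t(wz(d,P,330,187.5,.01)))
t=load('c13t.pkl')
for x,y in [(130,297),(312,318),(490,342)]: print('top line',w2t(onz(t,170+x/2.9,130+y/2.9,.01)).round(4))
for x,y in [(330,495),(330,183)]: print('top edges',w2t(onz(t,170+x/2.9,130+y/2.9,.01)).round(4))
E
```

```text
cornFR [-0.1593 -0.2237  0.01  ]
cornFL [-0.159   0.2231  0.01  ]
front mid [-0.1593 -0.0006  0.01  ]
lineR [-0.0197 -0.1432  0.01  ]
line mid [-0.0205 -0.0002  0.01  ]
lineL [-0.02    0.1435  0.01  ]
lip base mid [ 0.0256 -0.      0.01  ]
lip top front [ 0.0216 -0.0002  0.032 ]
lip top back [ 0.0271 -0.0002  0.032 ]
back edge [0.1022 0.0003 0.01  ]
endlip R in [-0.029  -0.1393  0.032 ]
endlip L [-0.0292  0.1413  0.032 ]
c1 line [-0.01553143 -0.07535814  0.01      ]
top line [-0.0249  0.148   0.01  ]
top line [-0.0225 -0.0034  0.01  ]
top line [-0.023  -0.1511  0.01  ]
top edges [-0.1635 -0.0369  0.01  ]
top edges [ 0.0937 -0.0031  0.01  ]
```

Call:
jog_arm:
  motion: [0, -2, 3, 0, 0, 0, 40, -2, 3, 0, 0, 0, 80, -2, 3, 0, 0, 0, 115, -2, 3, 0, 0, 0, 145, -2, 3, 0, 0, 0, 150, -2, 3, 0, 0, 0, 150, -2, 3, 0, 0, 0, 150, -2, 3, 0, 0, 0]

```text
time_s: 26.88
ee_pos: [0.4558, 0.0246, 0.0457]
orientation: [1.262, 1.174, -1.261]
contact_force: [0.0, 0.2, -1.8]
opening: 0.0124
```

Call:
jog_arm:
  motion: [0, 0, 0, 0, 0, 0, 0, 0, 0, 0, 0, 0]

```text
time_s: 27.05
ee_pos: [0.4569, 0.0244, 0.0467]
orientation: [1.263, 1.172, -1.259]
contact_force: [-0.0, -0.5, -2.3]
opening: 0.0117
```

```bash
python3 - <<'E'
from h import *
go(t2w([-.142,0,.033]),TH);snapw('c23');s=snap('scene','c23s');crop(s['img'],140,150,360,310,3.5,'pics/c23z.png')
E
```

```text
t 27.05 p [0.4569 0.0244 0.0467] a -0.0712 open 0.0117 F [-0.  -0.5 -2.3]
delta [13.7, -2.2, -0.6] [-0.0032, 0.0002, -0.0039] rows 0.3320765826342351 0.04006093960793014
```

View pics/c23.png

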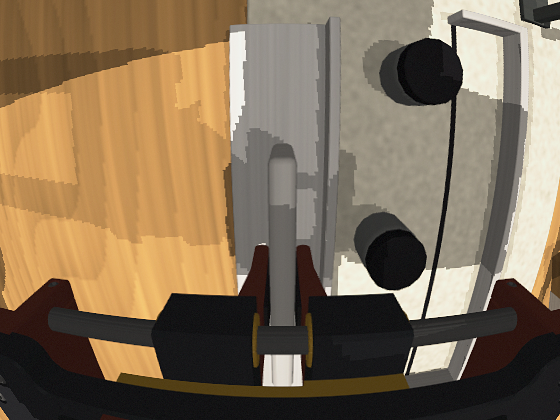

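View pics/c23z.png

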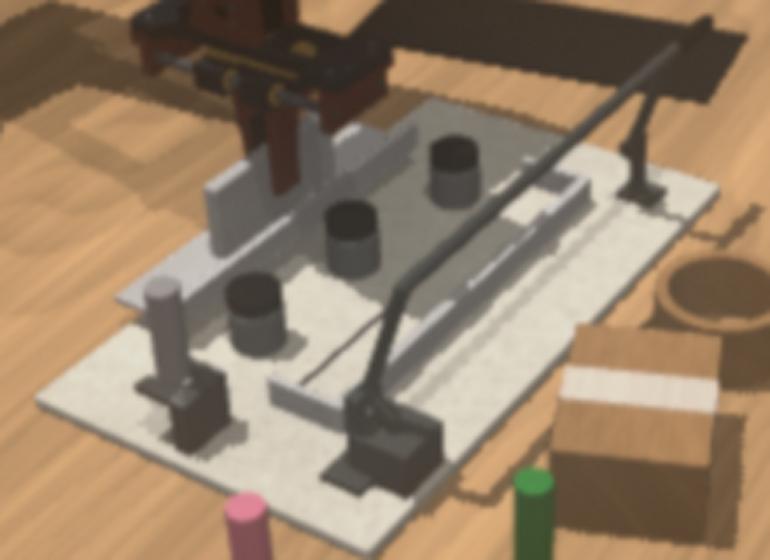

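Call:
jog_arm:
  motion: [8, -2, -0.5, -0.003, 0, -0.002, 13, -2, -0.5, -0.003, 0, -0.002, 13, -2, -0.5, -0.003, 0, -0.002, 13, -2, -0.5, -0.003, 0, -0.002]

```text
time_s: 27.48
ee_pos: [0.453, 0.0252, 0.0315]
orientation: [1.258, 1.178, -1.261]
contact_force: [0.2, 0.5, -2.6]
opening: 0.0121
```

```bash
python3 - <<'E'
from h import *
go(t2w([-.049,0,.033]),TH)
E
```

```text
t 27.48 p [0.453  0.0252 0.0315] a -0.0684 open 0.0121 F [ 0.2  0.5 -2.6]
delta [-1.7, 94.8, -0.1] [-0.0004, 0.0001, 0.0023] rows 2.2740904272554254 0.018918085843477712
```

Call:
jog_arm:
  motion: [-1, 10, 0, 0, 0, 0, -1, 18, 0, 0, 0, 0, -1, 26, 0, 0, 0, 0, -1, 33, 0, 0, 0, 0, -1, 40, 0, 0, 0, 0, -1, 46, 0, 0, 0, 0, -1, 52, 0, 0, 0, 0, -1, 57, 0, 0, 0, 0]

```text
time_s: 28.15
ee_pos: [0.5105, 0.0212, 0.0326]
orientation: [1.258, 1.178, -1.261]
contact_force: [-0.8, 0.3, -3.0]
opening: 0.012
```

```bash
python3 - <<'E'
from h import *
go(t2w([-.049,0,.033]),TH);snapw('c24');s=snap('scene','c24s');crop(s['img'],140,150,360,310,3.5,'pics/c24z.png')
E
```

```text
t 28.15 p [0.5105 0.0212 0.0326] a -0.0683 open 0.012 F [-0.8  0.3 -3. ]
delta [-0.5, 37.2, -0.1] [-0.0003, 0.0001, 0.0023] rows 0.8920296124095305 0.018397255762424368
```

View pics/c24z.png

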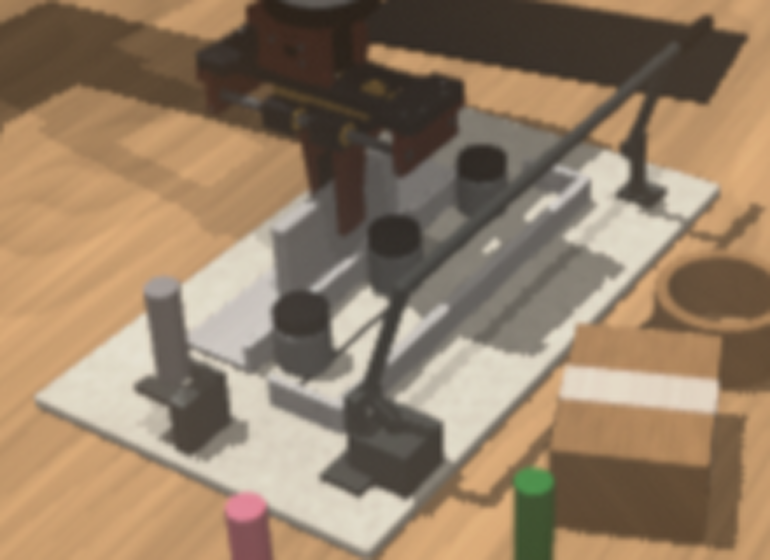

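View pics/c24.png

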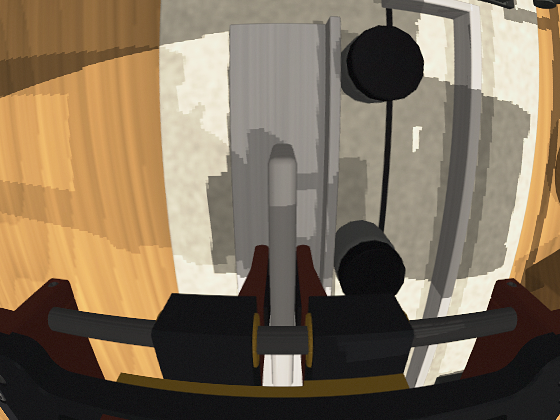

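Call:
jog_arm:
  motion: [-0.5, 5, 0, 0, 0, 0, -0.5, 10, 0, 0, 0, 0, -0.5, 15, 0, 0, 0, 0, -0.5, 19, 0, 0, 0, 0, -0.5, 23, 0, 0, 0, 0, -0.5, 26, 0, 0, 0, 0, -0.5, 28, 0, 0, 0, 0, -0.5, 30, 0, 0, 0, 0]

```text
time_s: 28.92
ee_pos: [0.5398, 0.0192, 0.0332]
orientation: [1.258, 1.178, -1.261]
contact_force: [-3.0, -0.2, -1.1]
opening: 0.012
```

Call:
jog_arm:
  motion: [0, 1, 0, 0, 0, 0, 0, 2, 0, 0, 0, 0, 0, 3, 0, 0, 0, 0, 0, 3, 0, 0, 0, 0]

```text
time_s: 29.25
ee_pos: [0.5431, 0.019, 0.0332]
orientation: [1.259, 1.177, -1.261]
contact_force: [-1.1, 0.6, -3.5]
opening: 0.0115
```

```bash
python3 - <<'E'
from h import *
go(t2w([-.049,0,.033]),TH);d=snapw('c25');crop(d['img'],220,0,480,330,1.8,'pics/c25z.png')
E
```

```text
t 29.25 p [0.5431 0.019  0.0332] a -0.0683 open 0.0115 F [-1.1  0.6 -3.5]
delta [0.2, 4.5, -0.1] [-0.0003, 0.0001, 0.0018] rows 0.10785413742310264 0.01437028914255365
```

View pics/c25z.png

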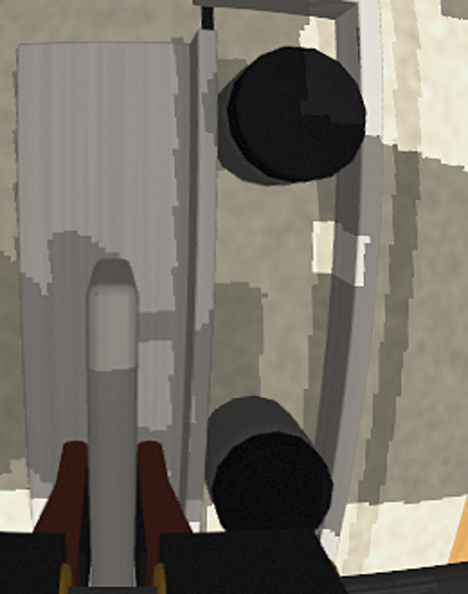

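```bash
python3 - <<'E'
from h import *
d=load('c25.pkl');P=d['pose']
for x,y,z in [(201,18,.01),(214,18,.01),(214,32,.0325),(216,150,.0325),(212,300,.0325),(203,440,.0325)]: print(x,y,w2t(wz(d,P,220+x/1.8,y/1.8,z)).round(4))
c=np.array([220+297/1.8,115/1.8]);print('jar lid',w2t(wz(d,P,*c,.054)).round(4)); print('jar mid',w2t(wz(d,P,220+273/1.8,487/1.8,.054)).round(4))
print('grip',w2t(P[0]).round(4))
E
```

```text
201 18 [-0.0226  0.1439  0.01  ]
214 18 [-0.0183  0.1442  0.01  ]
214 32 [-0.0222  0.1324  0.0325]
216 150 [-0.0218  0.0965  0.0325]
212 300 [-0.0219  0.052   0.0325]
203 440 [-0.0226  0.0068  0.0325]
jar lid [-0.0042  0.1053  0.054 ]
jar mid [-0.0041  0.0007  0.054 ]
grip [-0.0535 -0.0001  0.0332]
```

Call:
jog_arm:
  motion: [0, 1, 0, 0, 0, 0, 0, 2, 0, 0, 0, 0, 0, 3, 0, 0, 0, 0, 0, 3.8, 0, 0, 0, 0, 0, 3.8, 0, 0, 0, 0, 0, 3.8, 0, 0, 0, 0, 0, 3.8, 0, 0, 0, 0]

```text
time_s: 29.88
ee_pos: [0.5473, 0.0187, 0.0333]
orientation: [1.259, 1.177, -1.26]
contact_force: [-0.5, -0.3, -2.4]
opening: 0.0119
```

```bash
python3 - <<'E'
from h import *
go(t2w([-.049,0,.033]),TH);d=snapw('c26');crop(d['img'],220,0,480,330,1.8,'pics/c26z.png')
s=snap('scene','c26s');crop(s['img'],140,150,360,310,3.5,'pics/c26s.png')
E
```

```text
t 29.88 p [0.5473 0.0187 0.0333] a -0.0684 open 0.0119 F [-0.5 -0.3 -2.4]
delta [0.3, 0.3, -0.2] [-0.0004, 0.0001, 0.0011] rows 0.011610152713689068 0.009032319327610953
```

View pics/c26z.png

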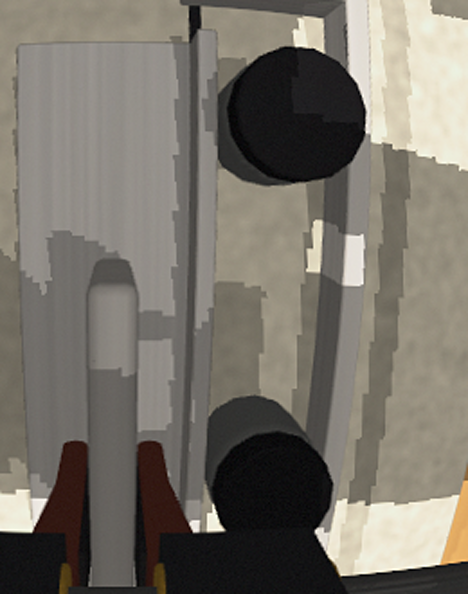

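View pics/c26s.png

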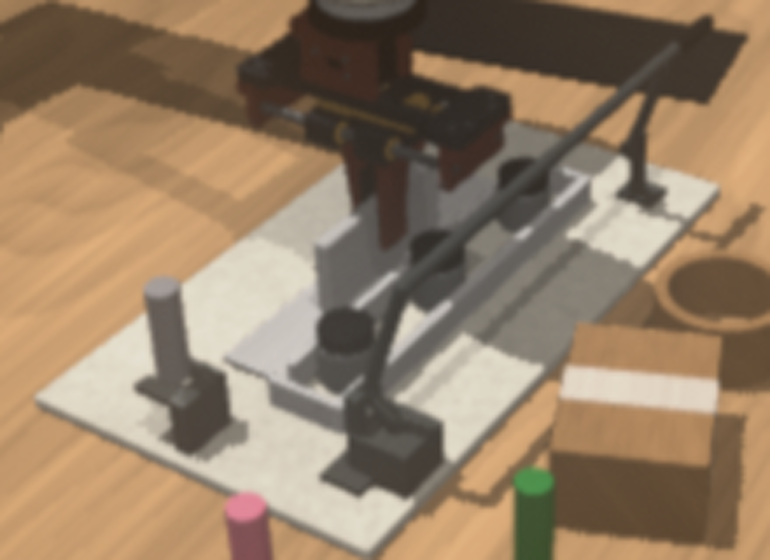

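```bash
python3 - <<'E'
from h import *
d=load('c26.pkl');P=d['pose']
crop(d['img'],310,0,360,60,9,'pics/c26l.png')
for x,y,z in [(188,18,.01),(202,18,.01),(214,32,.0325),(216,150,.0325),(212,300,.0325)]: print(x,y,w2t(wz(d,P,220+x/1.8,y/1.8,z)).round(4))
print('jar lid',w2t(wz(d,P,220+297/1.8,115/1.8,.054)).round(4),w2t(wz(d,P,220+273/1.8,487/1.8,.054)).round(4))
E
```

```text
188 18 [-0.0227  0.1436  0.01  ]
202 18 [-0.0181  0.1439  0.01  ]
214 32 [-0.018   0.1324  0.0325]
216 150 [-0.0176  0.0964  0.0325]
212 300 [-0.0177  0.052   0.0325]
jar lid [-0.      0.1053  0.054 ] [0.0001 0.0006 0.054 ]
```

View pics/c26l.png

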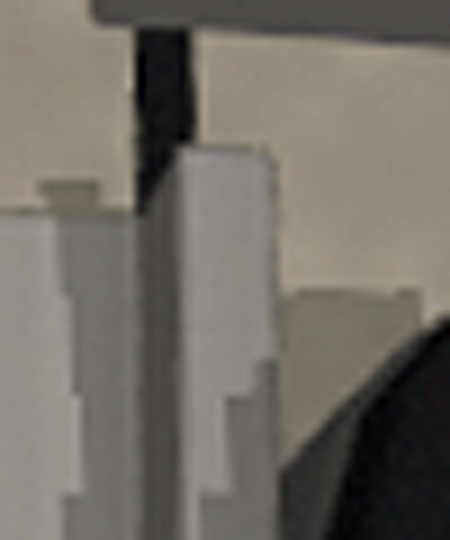

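Call:
jog_arm:
  motion: [0, -5, 0, 0, 0, 0, 0, -15, 0, 0, 0, 0, -5, -35, 0, 0, 0, 0, -10, -60, 0, 0, 0, 0, -40, -90, 0, 0, 0, 0, -80, -90, 0, 0, 0, 0, -120, -90, 0, 0, 0, 0, -160, -90, 0, 0, 0, 0]

```text
time_s: 30.65
ee_pos: [0.4547, 0.0252, 0.1946]
orientation: [1.258, 1.179, -1.262]
contact_force: [1.3, -0.2, -2.3]
opening: 0.0121
```

```bash
python3 - <<'E'
from h import *
am=-np.pi/2+.112
go([.4825,.398,.19],am);d=snapw('c27')
E
```

```text
t 30.65 p [0.4547 0.0252 0.1946] a -0.0683 open 0.0121 F [ 1.3 -0.2 -2.3]
delta [4.6, 2.4, -373.8] [1.3905, 0.0026, 0.0032] rows 8.966076582389428 11.127413429370385
```

View pics/c27.png

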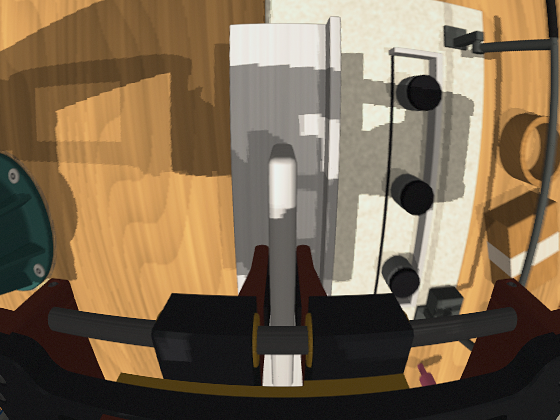

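Call:
jog_arm:
  motion: [0, 2, -260, 0.95, 0, 0, 0, 2, -260, 0.95, 0, 0, 0, 2, -260, 0.95, 0, 0, 0, 2, -260, 0.95, 0, 0, 0, 2, -260, 0.95, 0, 0, 0, 2, -260, 0.95, 0, 0, 0, 2, -260, 0.95, 0, 0, 0, 2, -260, 0.95, 0, 0]

```text
time_s: 31.37
ee_pos: [0.4769, 0.2903, 0.1931]
orientation: [1.883, 0.583, -1.882]
contact_force: [0.5, 0.1, -2.7]
opening: 0.0117
```

```bash
python3 - <<'E'
from h import *
am=-np.pi/2+.112
go([.4825,.398,.19],am)
E
```

```text
t 31.37 p [0.4769 0.2903 0.1931] a -0.9738 open 0.0117 F [ 0.5  0.1 -2.7]
delta [3.6, -85.9, -65.2] [0.485, -0.0011, 0.0042] rows 2.588553942423073 3.881429915746635
```

Call:
jog_arm:
  motion: [0, -86, -65, 0.485, 0, 0, 0, -86, -65, 0.485, 0, 0, 0, -86, -65, 0.485, 0, 0, 0, -86, -65, 0.485, 0, 0, 0, -86, -65, 0.485, 0, 0, 0, -86, -65, 0.485, 0, 0, 0, -86, -65, 0.485, 0, 0]

```text
time_s: 31.95
ee_pos: [0.4814, 0.3907, 0.1929]
orientation: [2.157, 0.126, -2.164]
contact_force: [-0.9, -0.0, -3.3]
opening: 0.012
```

```bash
python3 - <<'E'
from h import *
am=-np.pi/2+.112
go([.4825,.398,.026],am);d=snapw('c28')
E
```

```text
t 31.95 p [0.4814 0.3907 0.1929] a -1.4533 open 0.012 F [-0.9 -0.  -3.3]
delta [166.9, -7.3, -2.5] [0.0055, 0.0031, -0.0006] rows 4.005734012297663 0.05101151084571437
```

View pics/c28.png

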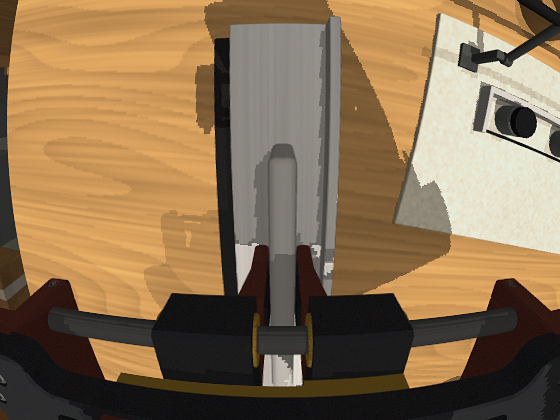

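Call:
jog_arm:
  motion: [30, -5, -2, 0.005, 0, 0, 65, -5, -2, 0.005, 0, 0, 100, -5, -2, 0.005, 0, 0, 130, -5, -2, 0.005, 0, 0, 150, -5, -2, 0.005, 0, 0, 158, -5, -2, 0.005, 0, 0, 158, -5, -2, 0.005, 0, 0, 158, -5, -2, 0.005, 0, 0]

```text
time_s: 32.67
ee_pos: [0.4838, 0.3968, 0.036]
orientation: [2.164, 0.119, -2.167]
contact_force: [-0.0, -0.1, -2.1]
opening: 0.0119
```

```bash
python3 - <<'E'
from h import *
am=-np.pi/2+.112
go([.4825,.398,.026],am);d=snapw('c29')
E
```

```text
t 32.67 p [0.4838 0.3968 0.036 ] a -1.4612 open 0.0119 F [-0.  -0.1 -2.1]
delta [10.0, -1.3, 1.2] [-0.0025, 0.0015, 0.0005] rows 0.2434122927399655 0.023455723950931262
```

View pics/c29.png

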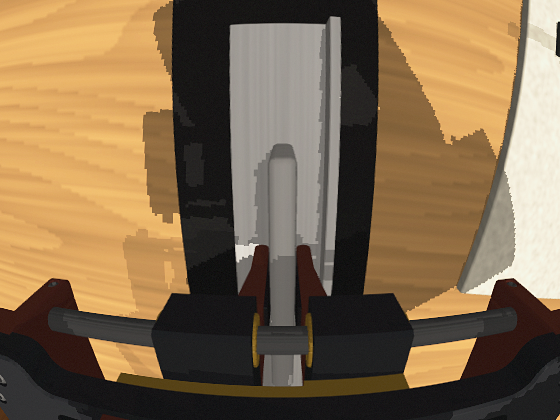

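Over the mat and roughly centred. I'm lowering the straightedge until it touches.

Call:
jog_arm:
  motion: [5, 0, 0, 0, 0, 0, 8, 0, 0, 0, 0, 0, 10, 0, 0, 0, 0, 0, 10, 0, 0, 0, 0, 0]

```text
time_s: 33.05
ee_pos: [0.4835, 0.3972, 0.0256]
orientation: [2.164, 0.12, -2.166]
contact_force: [0.4, -0.1, -2.0]
opening: 0.0117
```

```bash
python3 - <<'E'
from h import *
go([.4825,.398,.026],-np.pi/2+.112)
E
```

```text
t 33.05 p [0.4835 0.3972 0.0256] a -1.4609 open 0.0117 F [ 0.4 -0.1 -2. ]
delta [-0.4, -0.9, 0.9] [-0.0021, 0.0012, 0.0006] rows 0.03160029095397293 0.02017559093385124
```

Call:
jog_arm:
  motion: [1, 0, 0, 0, 0, 0, 1.5, 0, 0, 0, 0, 0, 1.5, 0, 0, 0, 0, 0]

```text
time_s: 33.3
ee_pos: [0.4835, 0.3973, 0.0255]
orientation: [2.164, 0.12, -2.166]
contact_force: [-2.9, -3.0, 9.1]
opening: 0.0116
```

Call:
jog_arm:
  motion: [0, 0, 0, 0, 0, 0, 0, 0, 0, 0, 0, 0, 0, 0, 0, 0, 0, 0, 0, 0, 0, 0, 0, 0, 0, 0, 0, 0, 0, 0]
  fingers: 45

```text
time_s: 33.72
ee_pos: [0.4832, 0.397, 0.0237]
orientation: [2.163, 0.119, -2.167]
contact_force: [0.1, 1.1, -0.5]
opening: 0.0386
```

Call:
jog_arm:
  motion: [-30, 0, 0, 0, 0, 0, -65, 0, 0, 0, 0, 0, -100, 0, 0, 0, 0, 0, -140, 0, 0, 0, 0, 0, -180, 0, 0, 0, 0, 0, -180, 0, 0, 0, 0, 0, -180, 0, 0, 0, 0, 0]

```text
time_s: 34.3
ee_pos: [0.4853, 0.3982, 0.2069]
orientation: [2.17, 0.122, -2.163]
contact_force: [1.1, 0.4, -0.9]
opening: 0.0395
```

```bash
python3 - <<'E'
from h import *
P=t2w([.087,.192,.23]);go(P,TH);d=snapw('c30')
E
```

```text
t 34.3 p [0.4853 0.3982 0.2069] a -1.4611 open 0.0395 F [ 1.1  0.4 -0.9]
delta [-23.1, 218.9, -188.3] [-1.3931, -0.0052, 0.0] rows 6.9451977841917545 11.148244809951636
```

View pics/c30.png

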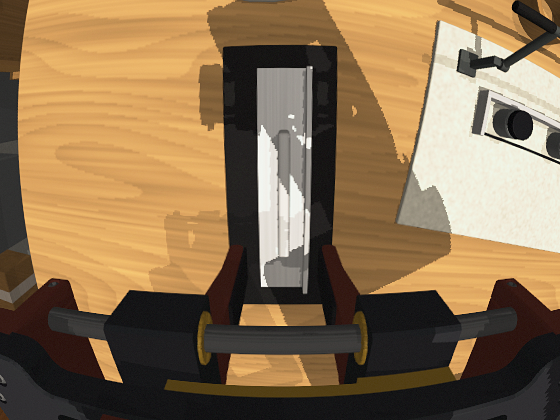

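Call:
jog_arm:
  motion: [-12, 140, -120, -0.95, 0, 0, -12, 140, -120, -0.95, 0, 0, -12, 140, -120, -0.95, 0, 0, -12, 140, -120, -0.95, 0, 0, -12, 140, -120, -0.95, 0, 0, -12, 140, -120, -0.95, 0, 0, -12, 140, -120, -0.95, 0, 0, -12, 140, -120, -0.95, 0, 0]

```text
time_s: 35.02
ee_pos: [0.6172, 0.2697, 0.2123]
orientation: [1.566, 0.928, -1.578]
contact_force: [-0.6, -0.4, 0.7]
opening: 0.0398
```

```bash
python3 - <<'E'
from h import *
go([.697,.2025,.22],TH)
E
```

```text
t 35.02 p [0.6172 0.2697 0.2123] a -0.5063 open 0.0398 F [-0.6 -0.4  0.7]
delta [-8.2, 102.4, 20.1] [-0.4383, 0.0033, 0.0064] rows 2.5089961630371653 3.507734001124167
```

Call:
jog_arm:
  motion: [-8, 102, 20, -0.438, 0, 0, -8, 102, 20, -0.438, 0, 0, -8, 102, 20, -0.438, 0, 0, -8, 102, 20, -0.438, 0, 0, -8, 102, 20, -0.438, 0, 0, -8, 102, 20, -0.438, 0, 0, -8, 102, 20, -0.438, 0, 0, -8, 102, 20, -0.438, 0, 0]

```text
time_s: 35.68
ee_pos: [0.6963, 0.2043, 0.2225]
orientation: [1.261, 1.176, -1.266]
contact_force: [-0.3, 0.1, 0.6]
opening: 0.0393
```

```bash
python3 - <<'E'
from h import *
go([.697,.2025,.1275],TH);d=snapw('c31');crop(d['img'],190,140,370,310,3.5,'pics/c31z.png')
E
```

```text
t 35.68 p [0.6963 0.2043 0.2225] a -0.0736 open 0.0393 F [-0.3  0.1  0.6]
delta [95.0, 1.2, 1.7] [-0.0056, 0.0004, 0.0038] rows 2.278469480230539 0.053917812559451314
```

View pics/c31z.png

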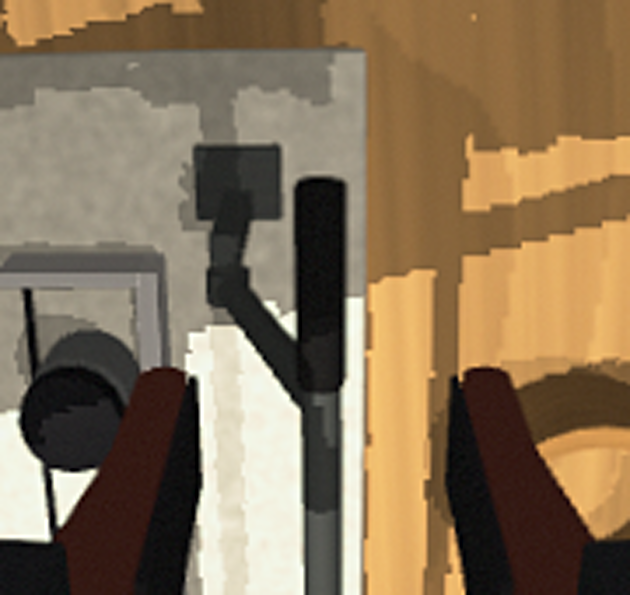

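Call:
jog_arm:
  motion: [35, 1, 1, -0.005, 0, 0, 65, 1, 1, -0.005, 0, 0, 90, 1, 1, -0.005, 0, 0, 96, 1, 1, -0.005, 0, 0, 96, 1, 1, -0.005, 0, 0, 96, 1, 1, -0.005, 0, 0]

```text
time_s: 36.23
ee_pos: [0.6984, 0.2031, 0.1283]
orientation: [1.259, 1.177, -1.26]
contact_force: [0.2, 0.3, 0.2]
opening: 0.0396
```

Call:
jog_arm:
  motion: [0, 0, 0, 0, 0, 0, 0, 0, 0, 0, 0, 0, 0, 0, 0, 0, 0, 0, 0, 0, 0, 0, 0, 0, 0, 0, 0, 0, 0, 0, 0, 0, 0, 0, 0, 0]
  fingers: 0
  grip_force: 20

```text
time_s: 36.73
ee_pos: [0.6951, 0.2029, 0.1284]
orientation: [1.256, 1.182, -1.264]
contact_force: [-9.3, 0.8, 8.3]
opening: 0.0119
```

```bash
python3 - <<'E'
from h import *
s,p,R=tool();go(p)
r=np.hypot(87,22);a0=-np.arctan2(22,87);f=lambda b:np.array([r*np.cos(a0+b)*-1,r*np.sin(a0+b)])
q=f(2.15)
for b in np.arange(2.0,-.01,-.15): e=f(b)-q; print(round(b,2),"tool x",round(-e[1],1),"tool y",round(e[0],1))
e=f(0)-q;print(e)
E
```

```text
t 36.73 p [0.6951 0.2029 0.1284] a -0.068 open 0.0119 F [-9.3  0.8  8.3]
delta [0.0, 0.0, 0.0] [0.0, 0.0, 0.0] rows 0.0 0.0
2.0 tool x -3.4 tool y -13.0
1.85 tool x -4.8 tool y -26.4
1.7 tool x -4.3 tool y -39.8
1.55 tool x -1.7 tool y -53.0
1.4 tool x 2.9 tool y -65.7
1.25 tool x 9.2 tool y -77.5
1.1 tool x 17.3 tool y -88.3
0.95 tool x 26.9 tool y -97.7
0.8 tool x 37.8 tool y -105.6
0.65 tool x 49.7 tool y -111.8
0.5 tool x 62.4 tool y -116.1
0.35 tool x 75.7 tool y -118.5
0.2 tool x 89.1 tool y -118.8
0.05 tool x 102.5 tool y -117.2
[-116.2083435  -106.85206344]
```

Call:
jog_arm:
  motion: [-5, -15, 0, 0, 0, 0, -6, -28, 0, 0, 0, 0, -6, -42, 0, 0, 0, 0, -3, -55, 0, 0, 0, 0, 1.5, -68, 0, 0, 0, 0, 8, -79.5, 0, 0, 0, 0, 16, -90, 0, 0, 0, 0, 16, -90, 0, 0, 0, 0]

```text
time_s: 37.4
ee_pos: [0.6074, 0.2093, 0.1118]
orientation: [1.259, 1.178, -1.26]
contact_force: [-1.6, 2.7, -2.4]
opening: 0.0115
```

```bash
python3 - <<'E'
from h import *
s,p,R=tool();go(p);print((p-[.6951,.2029,.1284])@np.c_[RT[:,0],[0,0,1]]*1000)
E
```

```text
t 37.4 p [0.6074 0.2093 0.1118] a -0.068 open 0.0115 F [-1.6  2.7 -2.4]
delta [0.0, 0.0, 0.0] [0.0, 0.0, 0.0] rows 0.0 0.0
[-87.9338814  -16.63172537]
```

Call:
jog_arm:
  motion: [9.5, -9.5, 0, 0, 0, 0, 20.5, -17.5, 0, 0, 0, 0, 32.5, -23.5, 0, 0, 0, 0, 45, -28, 0, 0, 0, 0, 58.5, -30, 0, 0, 0, 0, 72, -30.5, 0, 0, 0, 0, 72, -30.5, 0, 0, 0, 0]

```text
time_s: 37.98
ee_pos: [0.5764, 0.2113, 0.038]
orientation: [1.258, 1.18, -1.263]
contact_force: [-1.9, 3.5, -3.6]
opening: 0.0115
```

```bash
python3 - <<'E'
from h import *
s,p,R=tool();go(p);print((p-[.6951,.2029,.1284])@np.c_[RT[:,0],[0,0,1]]*1000)
s=snap('scene','c32s');crop(s['img'],140,150,360,310,3.5,'pics/c32s.png')
E
```

```text
t 37.98 p [0.5764 0.2113 0.038 ] a -0.0686 open 0.0115 F [-1.9  3.5 -3.6]
delta [0.0, 0.0, 0.0] [0.0, 0.0, 0.0] rows 0.0 0.0
[-119.0032688   -90.43978661]
```

View pics/c32s.png

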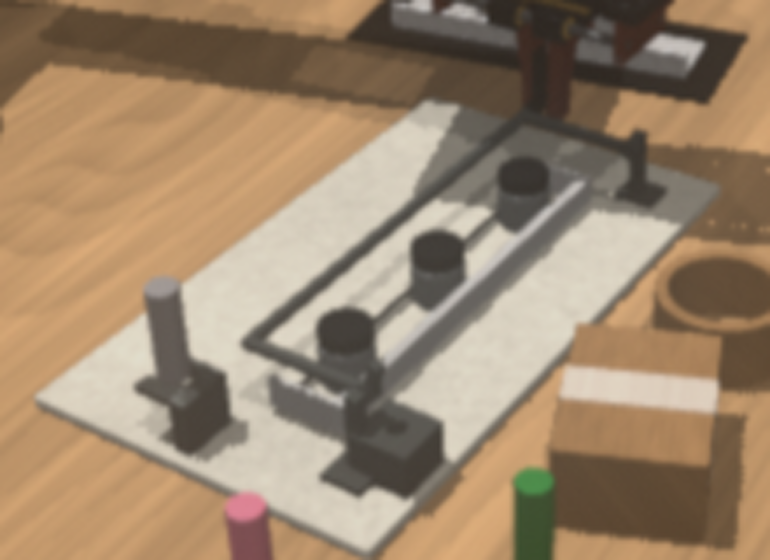

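Call:
jog_arm:
  motion: [6, 0.5, 0, 0, 0, 0, 12, 1.5, 0, 0, 0, 0, 17, 2.5, 0, 0, 0, 0, 19, 2.5, 0, 0, 0, 0, 19, 2.5, 0, 0, 0, 0, 19, 2.5, 0, 0, 0, 0]

```text
time_s: 38.53
ee_pos: [0.5781, 0.2112, 0.0205]
orientation: [1.257, 1.181, -1.264]
contact_force: [-4.1, 6.1, -2.8]
opening: 0.0114
```

```bash
python3 - <<'E'
from h import *
s,p,R=tool();go(p);print((p-[.6951,.2029,.1284])@np.c_[RT[:,0],[0,0,1]]*1000)
E
```

```text
t 38.53 p [0.5781 0.2112 0.0205] a -0.0686 open 0.0114 F [-4.1  6.1 -2.8]
delta [0.0, 0.0, 0.0] [0.0, 0.0, 0.0] rows 0.0 0.0
[-117.29269834 -107.93188732]
```

Call:
jog_arm:
  motion: [2, 0.3, 0, 0, 0, 0, 4, 0.5, 0, 0, 0, 0, 4, 0.5, 0, 0, 0, 0]

```text
time_s: 38.78
ee_pos: [0.5788, 0.2111, 0.0168]
orientation: [1.257, 1.181, -1.264]
contact_force: [-5.2, 5.6, -2.6]
opening: 0.0114
```

```bash
python3 - <<'E'
from h import *
s,p,R=tool();go(p);print((p-[.6951,.2029,.1284])@np.c_[RT[:,0],[0,0,1]]*1000)
E
```

```text
t 38.78 p [0.5788 0.2111 0.0168] a -0.0685 open 0.0114 F [-5.2  5.6 -2.6]
delta [0.0, 0.0, 0.0] [0.0, 0.0, 0.0] rows 0.0 0.0
[-116.55088831 -111.60249262]
```

Call:
jog_arm:
  motion: [2, 0.5, 0, 0, 0, 0, 4, 1, 0, 0, 0, 0, 4, 1, 0, 0, 0, 0]

```text
time_s: 39.03
ee_pos: [0.5792, 0.211, 0.0147]
orientation: [1.256, 1.181, -1.264]
contact_force: [-10.9, 3.7, 15.7]
opening: 0.0116
```

```bash
python3 - <<'E'
from h import *
s,p,R=tool();go(p);print((p-[.6951,.2029,.1284])@np.c_[RT[:,0],[0,0,1]]*1000)
d=snapw('c33');s=snap('scene','c33s');crop(s['img'],140,150,360,310,3.5,'pics/c33s.png')
E
```

```text
t 39.03 p [0.5792 0.211  0.0147] a -0.0684 open 0.0116 F [-10.9   3.7  15.7]
delta [0.0, 0.0, 0.0] [0.0, 0.0, 0.0] rows 0.0 0.0
[-116.17055194 -113.68364457]
```

View pics/c33s.png

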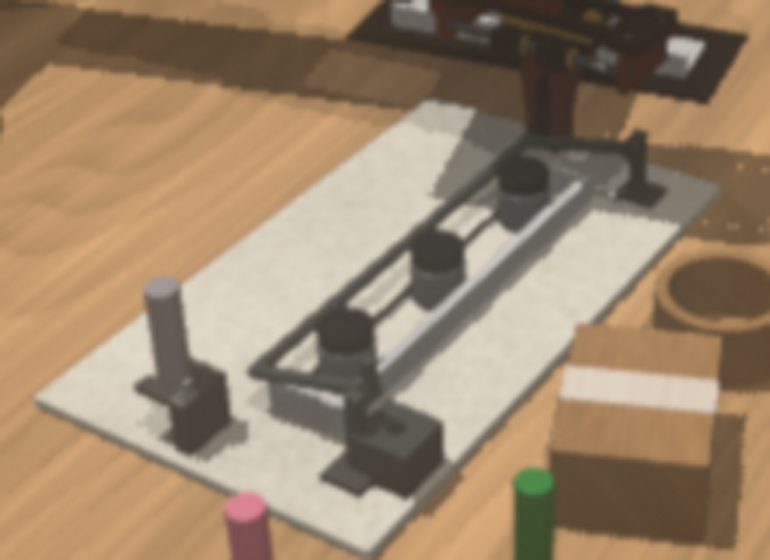

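View pics/c33.png

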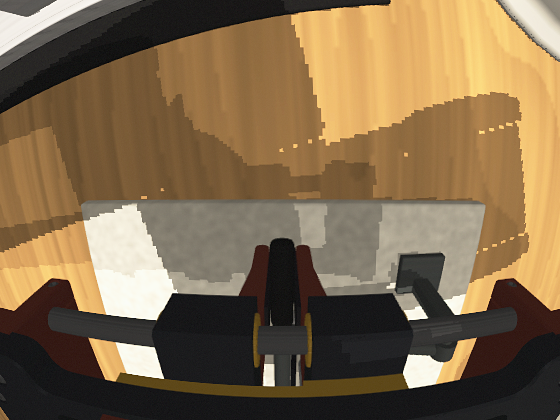

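Call:
jog_arm:
  motion: [0, 0, 0, 0, 0, 0, 0, 0, 0, 0, 0, 0, 0, 0, 0, 0, 0, 0, 0, 0, 0, 0, 0, 0]
  fingers: 40

```text
time_s: 39.47
ee_pos: [0.5828, 0.2104, 0.0131]
orientation: [1.259, 1.177, -1.26]
contact_force: [0.5, -0.2, 0.1]
opening: 0.0337
```

Call:
jog_arm:
  motion: [-30, 0, 0, 0, 0, 0, -70, 0, 0, 0, 0, 0, -110, 0, 0, 0, 0, 0, -150, 0, 0, 0, 0, 0, -190, 0, 0, 0, 0, 0, -200, 0, 0, 0, 0, 0, -200, 0, 0, 0, 0, 0, -200, 0, 0, 0, 0, 0]

```text
time_s: 40.13
ee_pos: [0.5823, 0.2103, 0.2126]
orientation: [1.259, 1.177, -1.26]
contact_force: [0.4, -0.0, -0.2]
opening: 0.0352
```

```bash
python3 - <<'E'
from h import *
s,p,R=tool();go(p);d=snapw('c34');s=snap('scene','c34s')
go([.52,.02,.23],np.pi/2+TH)
E
```

```text
t 40.13 p [0.5823 0.2103 0.2126] a -0.0683 open 0.0352 F [ 0.4 -0.  -0.2]
delta [0.0, 0.0, 0.0] [0.0, 0.0, 0.0] rows 0.0 0.0
t 40.23 p [0.5806 0.21   0.2102] a -0.0684 open 0.0346 F [-0.2  1.  -1.1]
delta [-19.2, -47.6, 193.7] [-1.5712, -0.0035, 0.0057] rows 4.805485556512338 12.572800186563342
```

View pics/c34.png

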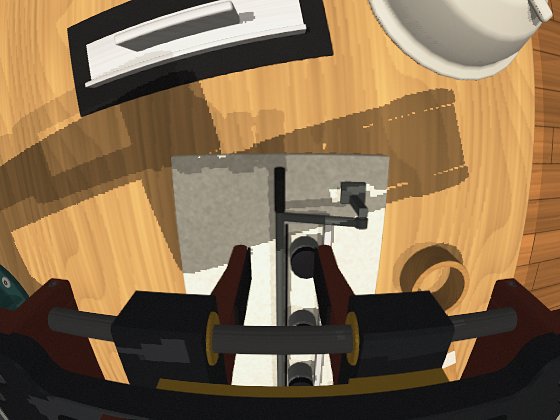

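View pics/c34s.png

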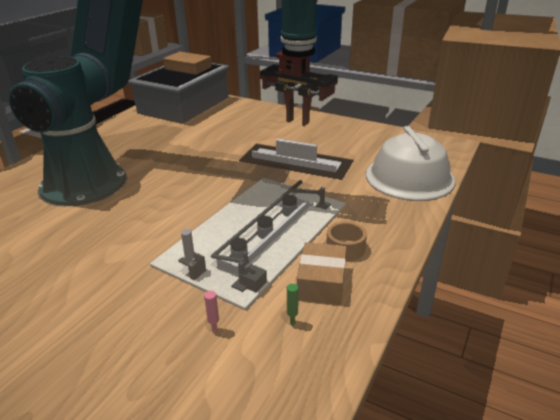

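Call:
jog_arm:
  motion: [-15, -60, 120, -0.9, 0, 0, -15, -60, 120, -0.9, 0, 0, -15, -60, 120, -0.9, 0, 0, -15, -60, 120, -0.9, 0, 0, -15, -60, 120, -0.9, 0, 0, -15, -60, 120, -0.9, 0, 0, -15, -60, 120, -0.9, 0, 0, -15, -60, 120, -0.9, 0, 0]

```text
time_s: 40.9
ee_pos: [0.5124, 0.0945, 0.2253]
orientation: [0.572, 1.5, -0.576]
contact_force: [-0.2, 0.7, -0.6]
opening: 0.0351
```

```bash
python3 - <<'E'
from h import *
go([.50,.02,.24],np.pi/2+TH)
E
```

```text
t 40.9 p [0.5124 0.0945 0.2253] a 0.8378 open 0.0351 F [-0.2  0.7 -0.6]
delta [-14.6, -63.7, 40.5] [-0.665, -0.0063, 0.0029] rows 1.8442589743491924 5.321696703869934
```

Call:
jog_arm:
  motion: [-15, -64, 40, -0.665, 0, 0, -15, -64, 40, -0.665, 0, 0, -15, -64, 40, -0.665, 0, 0, -15, -64, 40, -0.665, 0, 0, -15, -64, 40, -0.665, 0, 0, -15, -64, 40, -0.665, 0, 0, -15, -64, 40, -0.665, 0, 0, -15, -64, 40, -0.665, 0, 0]

```text
time_s: 41.57
ee_pos: [0.4994, 0.0207, 0.2409]
orientation: [0.06, 1.576, -0.06]
contact_force: [0.8, 0.2, -0.3]
opening: 0.0353
```

Call:
jog_arm:
  motion: [0, 0, 0, 0, 0, 0, 0, 0, 0, 0, 0, 0, 0, 0, 0, 0, 0, 0]

```text
time_s: 41.82
ee_pos: [0.5003, 0.0207, 0.2424]
orientation: [0.059, 1.573, -0.059]
contact_force: [0.3, -0.3, -0.2]
opening: 0.0353
```

```bash
python3 - <<'E'
from h import *
d=snapw('c35');crop(d['img'],100,80,480,300,2.1,'pics/c35z.png'); t=snap('top','c35t');crop(t['img'],70,130,450,350,2.1,'pics/c35t2.png')
E
```

```text
(no output)
```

View pics/c35z.png

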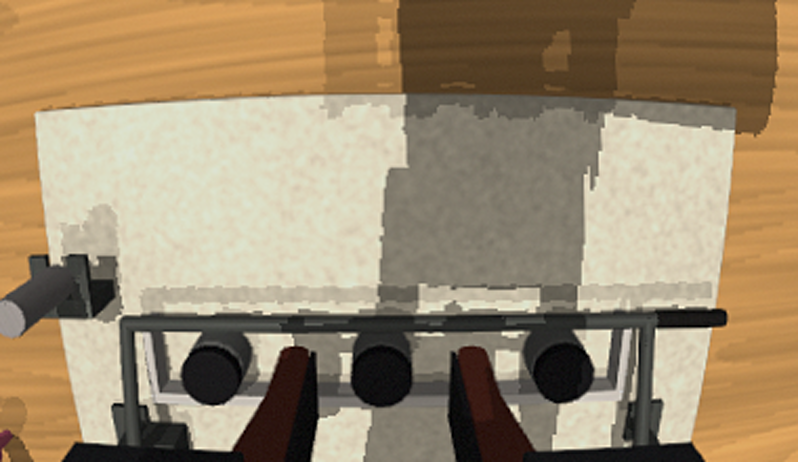

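View pics/c35t2.png

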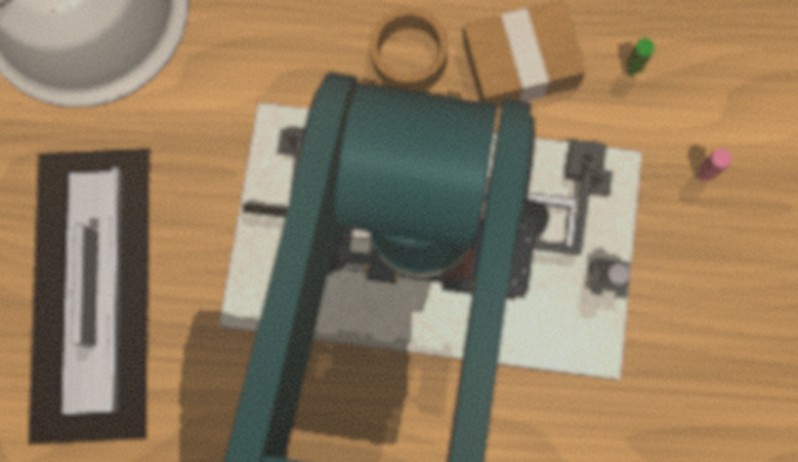

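```bash
python3 - <<'E'
from h import *
d=load('c35.pkl');P=d['pose'];g=lambda x,y,z:w2t(wz(d,P,100+x/2.1,80+y/2.1,z)).round(4)
for n,x,y,z in [('jar',215,371,.054),('jar',382,376,.054),('jar',564,369,.054),('bar R',130,322,.04),('bar mid',400,323,.04),('bar L',640,321,.04),('handle end',726,318,.04),('pin cap',12,316,.116),('front',390,95,.01),('cornR',37,112,.01),('cornL',735,110,.01)]: print(n,g(x,y,z))
t=load('c35t.pkl');p=w2t(onz(t,70+619/2.1,130+273/2.1,.116));print('pin cap top cam',p.round(4))
E
```

```text
jar [-0.0033 -0.1022  0.054 ]
jar [-0.0008 -0.0031  0.054 ]
jar [-0.0032  0.105   0.054 ]
bar R [-0.0286 -0.158   0.04  ]
bar mid [-0.0285  0.0076  0.04  ]
bar L [-0.0272  0.1558  0.04  ]
handle end [-0.0275  0.2173  0.04  ]
pin cap [-0.061  -0.1944  0.116 ]
front [-0.1586  0.0025  0.01  ]
cornR [-0.1588 -0.2225  0.01  ]
cornL [-0.1576  0.2237  0.01  ]
pin cap top cam [-0.0605 -0.1996  0.116 ]
```

```bash
python3 - <<'E'
from h import *
d=load('c35.pkl');P=d['pose'];crop(d['img'],180,220,400,290,3.6,'pics/c35j.png')
# predicted lid circles for centre x=0
img=cv2.resize(d['img'][220:290,180:400],None,fx=3.6,fy=3.6,interpolation=cv2.INTER_CUBIC)
for y in (-.1035,-.003,.105):
    c=[]
    for a in np.linspace(0,2*np.pi,60):
        u=wproj(d,P,t2w([.019*np.cos(a),y+.019*np.sin(a),.054])); c.append((u-[180,220])*3.6)
    cv2.polylines(img,[np.int32(np.round(c))],True,(0,0,255),1)
cv2.imwrite('pics/c35k.png',img)
E
```

```text
(no output)
```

View pics/c35k.png

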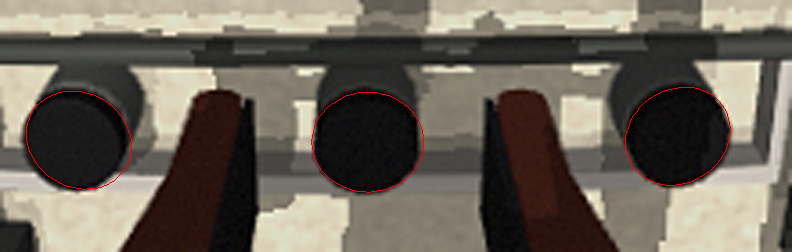

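```bash
python3 -c "
from cell import manip
print(manip.close_job())"
```

```text
the job is handed in; nothing more can be done
None
```

I finished the job and handed it in at about 42 s. The hand-in gave no verdict, so the results below are from my own last checks.

**What I did, in order**
- I drew the grey steel pin from its bore and hung it in the notch, leaving the pink and green look-alikes alone.
- I swung the bar up to its stop.
- Only three jars were there. I lifted the one on the table onto the tray, then pushed all three with the straightedge.
- I laid the straightedge back on its mat and swung the bar down to its stop.

**Last checks**

| Item | What the checks showed |
|---|---|
| Jars | Upright, with the predicted lid outlines for tray x = 0 matching to about 1 mm |
| Blade face at the end of the push | Within about 1 mm of the line's far edge |
| Bar | At tray x of about -28 mm, against -29 mm nominal; about 16 N felt at the stop when lowering |
| Pin | Upright in the notch |
| Straightedge | Along the mat, blade side as at the start |
| Tape and carton | Looked undisturbed in the pictures |

**What disagreed**
- **Fingertips:** They behaved as if about 7 mm behind the reported TCP, not 17 mm ahead of it. My first grasp at the bar handle therefore closed on top of it, at about 22 N. I corrected for this and regripped.
- **Scene camera:** It read 5 to 6 mm off the top camera in tray x. I used the top and wrist cameras instead.
- **Jar positions:** A first rough reading by eye after the bar was down gave jar centres 1 to 3 mm in front of x = 0. The outline check did not bear that out.
- **Right-hand jar:** The gripper hid it from the wrist camera during the push. I saw it against the blade only in the scene view, and it was in line afterwards.

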